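Press a stack of pocket books with the weight felt out of the tin

ROBOT

A 6-joint arm with a two-finger parallel gripper is mounted at the origin on the work surface. World frame = base frame: x ahead of the robot, y to its left, z up, the work surface at z = 0. Lengths are in m, angles in rad, forces in N, time in s.
With the tool pointing down it reaches from about 0.3 to 0.875 m from the base axis. Payload 6.4 kg.
Tool frame: the origin (TCP) lies where the fingers leave the gripper's body, on its centre line; the fingertips stand 73 mm ahead of it and the grasp point (between the pads) lies 54 mm ahead of it; z points along the fingers, y is the direction in which the jaws open and shut (so a half turn about z gives the same grasp; the last joint's range is limited). The gripper opens to 85 mm and grips with 20 to 120 N. Pads are 22 mm wide; open, the fingers measure 114 mm over their backs; the gripper's body (76 mm by 85 mm) begins 54 mm behind the grasp point. The pads swing forward as they close: fully open they stand 13 mm farther back than shut.
Start: joints at [0.965, 0.181, 1.607, -0, 1.354, -0.206], TCP at [0.224, 0.53, 0.304] pointing down, gripper open.
Joint ranges: [-2.99, 2.99], [-0.89, 2.07], [0.3, 2.58], [-1.14, 4.28], [0, 2.63], [-3.12, 3.12]. Speed limits (rad/s): [2.57, 2.57, 3.01, 3.14, 3.14, 3.14].

INTERFACE

Orientations are given as a unit quaternion [w, x, y, z].
In Python, from station import get_state, grab_frame, calibration, hand_in gives the robot as it stands.
- The arm moves only by the shell command python3 -m jog 'ROWS' [OPENING] [FORCE]. ROWS is JSON, a list of rows, each an object with "dp": the shift along the tool's x, y, z in mm, a list of three; "delta_rot": the turn, a rotation vector about the tool's x, y, z in rad, a list of three. In form: [{"dp": [x, y, z], "delta_rot": [rx, ry, rz]}, ...]. A call has 1 to 8 rows; each row is the pose to reach, as a shift and turn from the pose commanded when the call began, along the tool's axes at that moment; what a row does not reach only later rows make up. A row lasts 1/12 s, in which the tool goes at most 41.7 mm and 7.16 degrees, less where a joint would pass 70% of its speed; a pose out of reach is approached as far as the arm can. A call with a gripper value outside its range is refused whole. OPENING is the finger opening in mm, from 0 to 85.4, set as the call begins (- or left out, the last holds). The fingers move at their own pace and stop on an object; FORCE is the grip in N (left out, the last holds). Time passes only in rows, so rows that repeat a pose let the fingers close. It gives the time, the measured TCP pose, the force and the opening at its end, in the units of the state.
- get_state(): the state, without advancing time (a new reading comes with each control period).
- grab_frame(name): name is "scene" or "side" or "wrist"; returns the picture (420x560x3 uint8, red, green, blue); there is no depth.
- calibration(name): a dict with "fx", "fy", "cx", "cy" (pixels), "cam_to_world" (4x4, takes a point from camera to world coordinates). Camera axes: x right, y up, looking along -z (the intrinsics and any distortion apply to the point x, -y, -z); pixel columns grow to the right and rows downward; lengths in m; the calibration is good to about 2 mm. A picture is of the moment at which its call begins: read the wrist's pose just before it. calibration takes no time and is no camera call; for the wrist camera it gives the pose at the moment of the call.
- hand_in(): hands the job in, once; it reports no verdict.
The state is a dict: "t": time; "q": joint angles; "qvel": joint speeds; "joint_torque": joint torques, N m; "position": TCP position; "orientation": TCP orientation; "wrist_force": force on the tool from outside, world axes, zero at the start; "ft_torque": the same for the moment, N m; "grip_width": finger opening in m.
Only numpy, scipy, OpenCV 4.12 (cv2) and the standard library are available. Lean on these libraries where they do the work, as an engineer would, in place of code of your own. Each camera call takes 0.05 s, during which the arm holds its last target. There are 200 camera calls.

TASK

Make up the press stack in the aluminium jig: lay the plain board flat on its sprung platform, all the pocket books on that in any order, and the board with the two battens on top, battens up, everything squarely down in the pocket. Feel across the floor of the dark steel tin for the one loose thing in it, the knobbed press weight, lift it out by its knob and set it on the batten board so that the platform sinks fully, then leave it all standing. Do not knock the mug, glue jar or tape roll about.

Things in the scene. Friction and masses are not known exactly. Their poses are not given: they have to be found in the camera images.
- platform (a point): centre of the upper face of the jig's sprung steel platform (132 x 64 mm), the floor of the stacking pocket; x along the pocket's length, y across it, z up. It stands 35 mm above the table when unloaded and sinks with the platform. The pocket is 138 mm (x) x 70 mm (y) inside, for parts of 130 x 62 mm
- jig: aluminium jig, fixed; origin on the table under the platform centre; foot 178 x 98 x 12 mm. 8 mm end walls across x, inner faces 69 mm from the middle; at each corner an 8 mm thick cheek along the side, 50 to 69 mm from the middle. Between cheeks the long sides are open over 100 mm, for fingers. All walls rise to 109 mm above the table (74 mm above the unloaded platform)
- platen (a joint): how far the sprung platform has sunk, m: 0 = up, 0.012 = fully down on its stop. The spring is preloaded: it begins to give at 9.3 N and is fully down at 10.3 N, so boards and books alone leave it up, and with the press weight added it goes fully down and stays there
- base_board: plain plywood board, 130 (x) x 62 (y) x 14 (z) mm, 0.15 kg, no battens; lies flat; origin at the centre of its underside, z up
- book_a: slim pocket book in hard board covers, rigid, 130 (x) x 62 (y) x 14 (z) mm, about 0.12 kg; lies flat; origin at the centre of its underside. May be absent (two to four of the books are there)
- book_b: a pocket book, the same as book_a; may be absent
- book_c: a pocket book, the same as book_a; may be absent
- book_d: a pocket book, the same as book_a; may be absent
- top_board: plywood board, 130 (x) x 62 (y) x 14 (z) mm, 0.10 kg, with a batten 10 mm wide and 8 mm high across each end of its upper face (flat between them for 106 mm); lies battens up; origin at the centre of its underside, z up
- tin: open dark steel tin, fixed, 212 (x) x 142 (y) x 64 mm high, 6 mm walls; inside 200 (x) x 130 (y) mm; origin at the centre of its underside, on the table; x along its length, z up. Holds only the press weight
- tin_in (a point): centre of the tin's inner floor, 6 mm above the table, axes as the tin. The press weight stands somewhere on this floor, its place not reported: dark steel, 0.85 kg, a round disc 76 mm across and 22 mm high with an upright round knob 24 mm across and 30 mm high on its middle (52 mm in all). Pushed at the knob it slides (about 4 to 12 N) and does not tip over. Walls rise 58 mm above the floor
- tape: roll of brown tape standing on its flat side, 90 mm across, 48 mm high; not to be knocked about; origin at the centre of its underside
- mug: white mug, 80 mm across, 90 mm high; not to be knocked about; origin at the centre of its underside
- glue: jar of glue, 56 mm across, 120 mm high; not to be knocked about; origin at the centre of its underside
Things that resemble listed ones, but are neither listed nor needed, are in the scene too. Leave any green or red look-alike of the jig alone.

How it is judged:
By the outcome, as a careful person would: the job done as asked, in the order asked, and still so for the second after the job is handed in, with the robot touching nothing.
Of book_a, book_b, book_c, book_d only 2 to 4 are there at a start; the rules pass over those that are not, and their reading is None.
At some moment in a run one of base_board, top_board, book_a, book_b, book_c, book_d may be knocked a few centimetres aside while the robot is not near it.
It also fails if it takes over 210 s, if anything falls off the work surface, if the arm or the gripper's body presses on something with over 40 N, if the wrist force passes 120 N, or if a joint passes its speed limit or range.

## Working session

There is one attempt and no reset: what is moved stays moved. The work goes in short steps, Python scripts to look and compute and a shell command to move; the robot and the scene stay as the last step left them, time stands still between calls to the robot, and variables do not carry over. Pictures are saved under pics/ and viewed, about 12 in all and at most 16, crops included, and the job is handed in when it is done.

```bash
ls; mkdir -p pics; python3 - <<'E'
from station import *
import cv2,numpy as np
for n in ("scene","side"):
    im=grab_frame(n); cv2.imwrite(f"pics/{n}0.png",cv2.resize(im[:,:,::-1],(800,600),interpolation=cv2.INTER_CUBIC))
    c=calibration(n); print(n,{k:(np.round(v,3).tolist() if k=="cam_to_world" else v) for k,v in c.items()})
s=get_state(); print(s)
E
```

```text
pics
scene {'fx': 388.0510759677671, 'fy': 388.0510759677671, 'cx': 280.5298186701133, 'cy': 201.90647006601628, 'cam_to_world': [[-0.596, -0.414, 0.688, 1.229], [0.802, -0.333, 0.495, 0.529], [0.024, 0.847, 0.531, 0.651], [0.0, 0.0, 0.0, 1.0]]}
side {'fx': 526.0443100186282, 'fy': 526.0443100186282, 'cx': 275.4894185400223, 'cy': 204.74382259233616, 'cam_to_world': [[0.98, 0.116, -0.163, 0.252], [-0.2, 0.603, -0.772, -1.116], [0.009, 0.789, 0.614, 0.93], [0.0, 0.0, 0.0, 1.0]]}
{'t': 0.1, 'q': array([ 9.64743375e-01,  1.81469059e-01,  1.60791637e+00,  2.02739015e-06,
        1.35381280e+00, -2.06292545e-01]), 'qvel': array([-5.45715410e-06, -1.89727467e-03, -3.35924352e-03,  1.68714566e-03,
        3.59375743e-04,  1.68973131e-03]), 'joint_torque': array([ 1.58758048e-03, -4.45875299e+01, -3.52242064e+01, -3.92236398e-04,
        3.99120647e-03, -1.61297834e-05]), 'position': array([0.22354089, 0.52934451, 0.30306882]), 'orientation': array([-3.18086869e-04,  1.98552071e-01,  9.80090011e-01, -7.37079598e-04]), 'wrist_force': array([-0.18163963, -0.96441694, -0.40246734]), 'ft_torque': array([-0.00550107,  0.01055145, -0.0365528 ]), 'grip_width': 0.08539841975913087}
```

View pics/scene0.png

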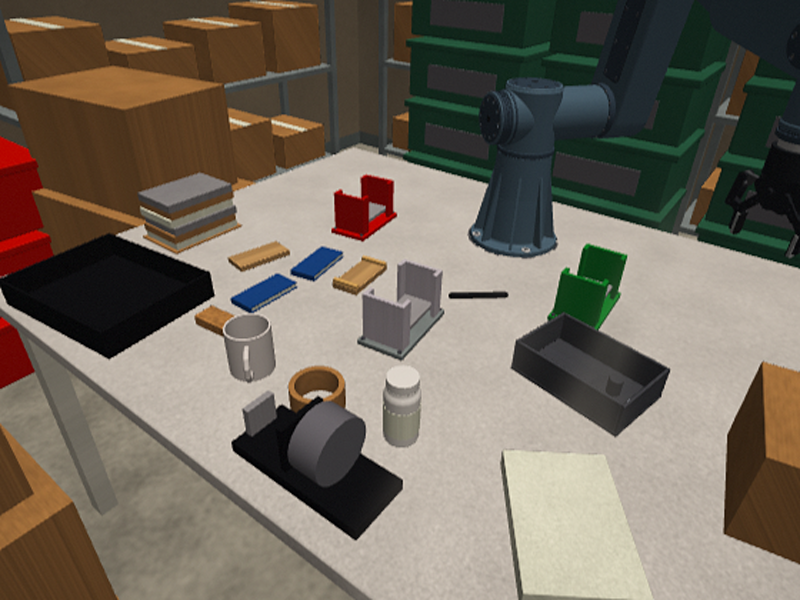

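View pics/side0.png

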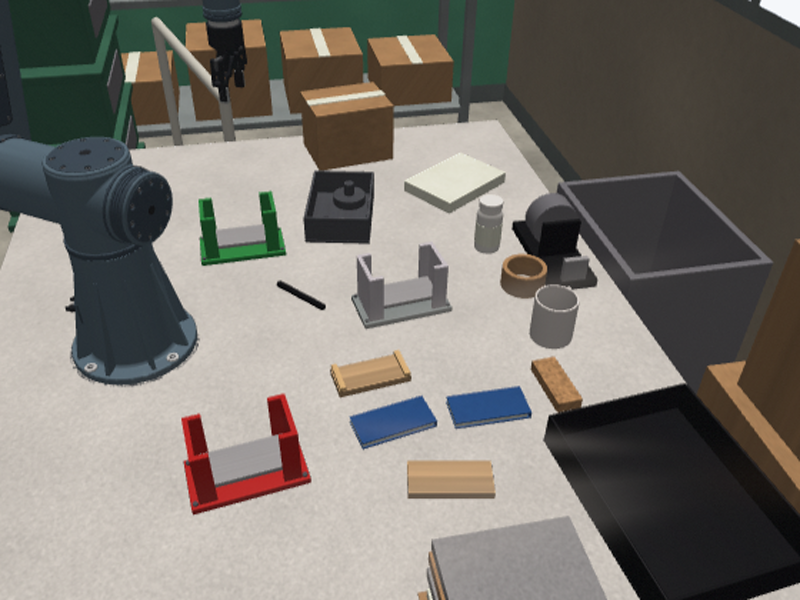

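Candidates (side picture, 800x600). For the base board: plain plywood board (450,479), with the cork/brown block (556,383) and the grey/cream sheet stack (510,560) as look-alikes. Top board, with battens: (371,373). Books, both blue: (393,421) and (488,406). Jig: the aluminium one at (402,290), not the red (245,455) or green (240,235). Tin: the dark steel one with the knob (340,205), not the big black tray (690,490) or the grey bin (665,225). I'll check these in close crops.

```bash
cat > h.py <<'E'
from station import *
import cv2,numpy as np
from scipy.spatial.transform import Rotation as R
def w(n,u,v,z,c=None):
    "pixel (native) -> world at height z"
    c=c or calibration(n); T=np.array(c["cam_to_world"])
    d=T[:3,:3]@np.array([(u-c["cx"])/c["fx"],-(v-c["cy"])/c["fy"],-1]); o=T[:3,3]
    return o+d*(z-o[2])/d[2]
def proj(n,p,c=None):
    c=c or calibration(n); T=np.array(c["cam_to_world"]); q=T[:3,:3].T@(np.array(p)-T[:3,3])
    return np.array([c["cx"]-c["fx"]*q[0]/q[2],c["cy"]+c["fy"]*q[1]/q[2]])
def crop(n,x0,y0,wd,ht,s,name):
    im=grab_frame(n)[y0:y0+ht,x0:x0+wd,::-1]
    cv2.imwrite(f"pics/{name}.png",cv2.resize(im,None,fx=s,fy=s,interpolation=cv2.INTER_CUBIC))
def go(x,y,z,yaw):
    "dp,delta_rot to put the grasp point (54 mm ahead of TCP, tool straight down) at x,y,z with jaw axis (tool y) at yaw (mod pi)"
    s=get_state(); q=np.array(s["orientation"]); Rc=R.from_quat(q[[1,2,3,0]])
    best=None
    for k in (-1,0,1):
        a=yaw+k*np.pi; yv=np.array([np.cos(a),np.sin(a),0]); zv=np.array([0,0,-1.]); xv=np.cross(yv,zv)
        rv=(Rc.inv()*R.from_matrix(np.c_[xv,yv,zv])).as_rotvec()
        if best is None or np.linalg.norm(rv)<np.linalg.norm(best)-1e-6: best=rv
    d=Rc.inv().apply(np.array([x,y,z+.054])-s["position"])
    print("dp mm",np.round(d*1000,1),"rot",np.round(best,3),"| t %.1f q6 %.2f F %s g %.1f pos %s"%(s["t"],s["q"][5],np.round(s["wrist_force"],1),s["grip_width"]*1e3,np.round(s["position"]*1e3,1)))
E
python3 - <<'E'
from h import *
crop("side",225,240,160,115,5,"boards"); 
crop("side",205,115,120,120,5,"jigtin")
E
```

```text
(no output)
```

View pics/boards.png

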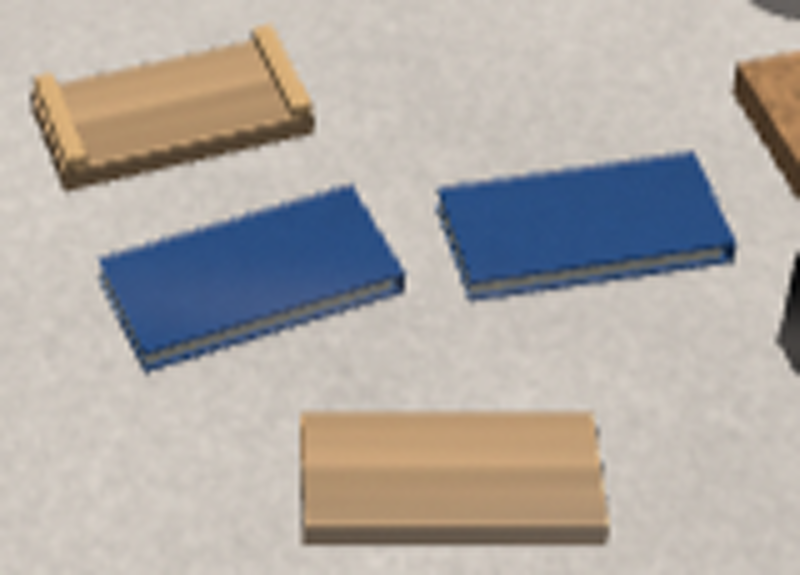

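View pics/jigtin.png

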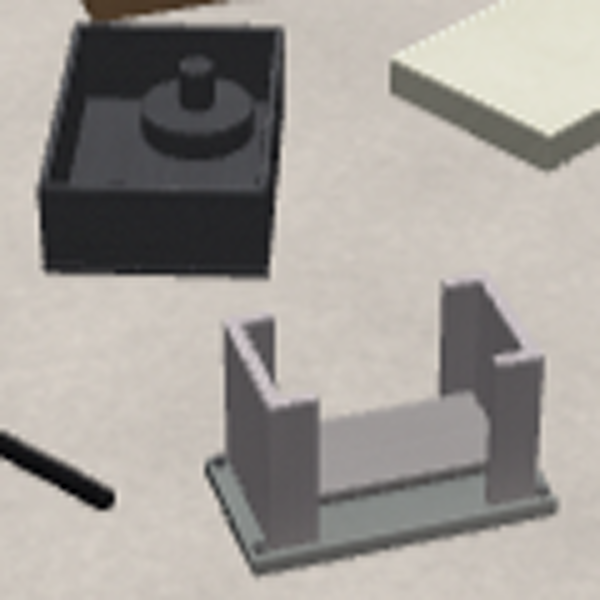

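The crops confirm the choices: there are two blue books, a plain board, a board with two battens, the aluminium jig, and the knobbed weight in the dark tin (knob top at crop 197,63). The edge readings go into the poses below.

```bash
python3 - <<'E'
from h import *
C=calibration("side")
def box(name,pts,z,x0,y0):
    P=np.array([w("side",x0+u/5-.4,y0+v/5-.4,z,C)[:2] for u,v in pts],np.float32)
    e=P[1]-P[0]+P[2]-P[3]; f=P[3]-P[0]+P[2]-P[1]
    print(name,np.round(P.mean(0)*1e3,1),"len",np.round(np.linalg.norm(e)*500,1),np.round(np.linalg.norm(f)*500,1),"long yaw",round(float(np.arctan2(e[1],e[0])),3),"short yaw",round(float(np.arctan2(f[1],f[0])),3))
b=(225,240)
box("base",[(303,412),(593,412),(608,525),(303,525)],.014,*b)
box("bookL",[(101,260),(352,187),(405,275),(147,355)],.014,*b)
box("bookR",[(440,190),(693,153),(735,243),(470,286)],.014,*b)
box("top",[(35,78),(273,27),(314,108),(66,163)],.022,*b)
j=(205,115)
box("jig",[(225,325),(482,281),(543,356),(272,405)],.109,*j)
box("tin",[(80,24),(284,27),(270,188),(40,188)],.064,*j)
print("knob",w("side",205+197/5-.4,115+63/5-.4,.058,C))
print(go(.6,0,.3,1.5))
E
```

```text
base [ 489. -422.] len 128.6 60.6 long yaw -0.194 short yaw -1.778
bookL [ 427.6 -292.3] len 128.3 61.5 long yaw 0.188 short yaw -1.385
bookR [ 589.7 -290.9] len 129.1 61.6 long yaw 0.01 short yaw -1.588
top [ 410.4 -177.7] len 126.0 62.3 long yaw 0.114 short yaw -1.456
jig [503.9   8.9] len 149.1 76.8 long yaw 0.103 short yaw -1.391
tin [438. 355.] len 139.6 205.7 long yaw -0.201 short yaw -1.801
knob [0.46500662 0.41336191 0.058     ]
dp mm [-552.7 -341.3  -50.5] rot [-0.001 -0.    -0.329] | t 0.2 q6 -0.21 F [ 0.7 -0.2 -0.7] g 85.3 pos [223.6 529.5 303.3]
None
```

```bash
python3 - <<'E'
from h import *
go(.504,.009,.27,.14+np.pi/2)
E
```

```text
dp mm [-460.8 -370.3  -20.4] rot [-0.001 -0.001 -0.54 ] | t 0.2 q6 -0.21 F [ 0.7 -0.2 -0.7] g 85.3 pos [223.6 529.5 303.3]
```

```bash
R='x'; python3 -m jog '[{"dp":[-461,-370,-20],"delta_rot":[0,0,-0.54]},{"dp":[-461,-370,-20],"delta_rot":[0,0,-0.54]},{"dp":[-461,-370,-20],"delta_rot":[0,0,-0.54]},{"dp":[-461,-370,-20],"delta_rot":[0,0,-0.54]},{"dp":[-461,-370,-20],"delta_rot":[0,0,-0.54]},{"dp":[-461,-370,-20],"delta_rot":[0,0,-0.54]},{"dp":[-461,-370,-20],"delta_rot":[0,0,-0.54]},{"dp":[-461,-370,-20],"delta_rot":[0,0,-0.54]}]'
python3 -c "
from h import *
go(.504,.009,.27,.14+np.pi/2)"
```

```text
t: 0.87
position: [0.3757, 0.2475, 0.3149]
orientation: [0.0, -0.07, 0.998, 0.0]
wrist_force: [0.3, 0.9, 0.1]
grip_width: 0.0856
dp mm [ -93.5 -254.2   -9.1] rot [0.    0.    0.001] | t 0.9 q6 -1.39 F [0.3 0.9 0.1] g 85.6 pos [375.7 247.5 314.9]
```

```bash
python3 -m jog '[{"dp":[-93,-254,-9],"delta_rot":[0,0,0]},{"dp":[-93,-254,-9],"delta_rot":[0,0,0]},{"dp":[-93,-254,-9],"delta_rot":[0,0,0]},{"dp":[-93,-254,-9],"delta_rot":[0,0,0]},{"dp":[-93,-254,-9],"delta_rot":[0,0,0]},{"dp":[-93,-254,-9],"delta_rot":[0,0,0]},{"dp":[-93,-254,-9],"delta_rot":[0,0,0]},{"dp":[-93,-254,-9],"delta_rot":[0,0,0]}]'
python3 -c "
from h import *
go(.504,.009,.27,.14+np.pi/2)
np.save('cj.npy',calibration('wrist'),allow_pickle=True)
im=grab_frame('wrist');cv2.imwrite('pics/wj.png',cv2.resize(im[:,:,::-1],(800,600),interpolation=cv2.INTER_CUBIC));print(calibration('wrist'))"
```

```text
t: 1.53
position: [0.5046, 0.0068, 0.3238]
orientation: [0.0, -0.068, 0.998, -0.001]
wrist_force: [-1.4, 0.2, -0.1]
grip_width: 0.0855
dp mm [ 0.3  2.3 -0.2] rot [-0.001  0.001 -0.005] | t 1.5 q6 -1.93 F [-1.4  0.2 -0.1] g 85.5 pos [504.6   6.8 323.8]
{'fx': 343.325149640525, 'fy': 343.325149640525, 'cx': 279.45801924424825, 'cy': 207.10374089771386, 'cam_to_world': array([[-0.13610353, -0.94571705, -0.29511879,  0.42756989],
       [ 0.99069349, -0.13037362, -0.03910399, -0.00165448],
       [-0.00149439, -0.29769446,  0.95466003,  0.39306162],
       [ 0.        ,  0.        ,  0.        ,  1.        ]])}
```

View pics/wj.png

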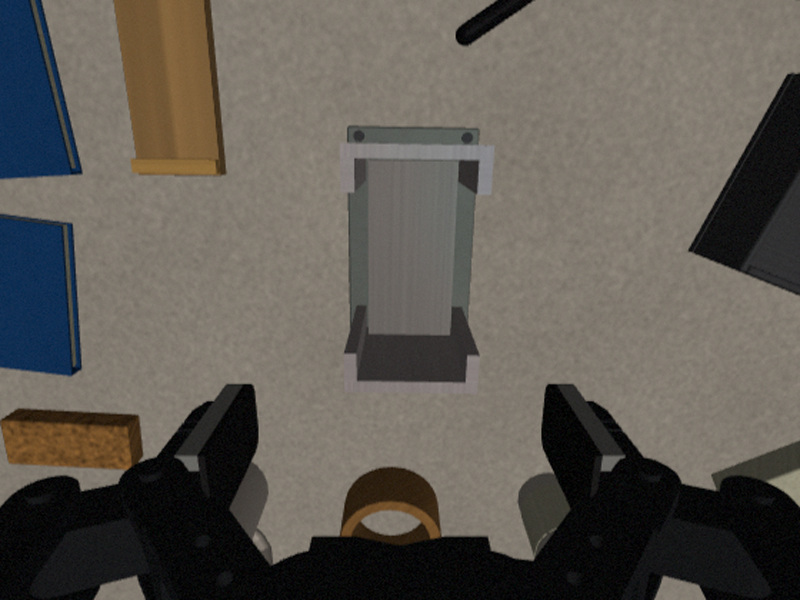

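The jig is nearly centred below. Its wall-top outer corners are at about (341,146), (493,146), (478,389) and (345,389).

```bash
python3 - <<'E'
from h import *
c=np.load('cj.npy',allow_pickle=True).item()
def box(name,pts,z):
    P=np.array([w("wrist",u*.7-.15,v*.7-.15,z,c)[:2] for u,v in pts])
    e=P[3]-P[0]+P[2]-P[1]; f=P[1]-P[0]+P[2]-P[3]
    print(name,np.round(P.mean(0)*1e3,1),np.round(P*1e3).tolist(),"len",np.round(np.linalg.norm(e)*500,1),np.round(np.linalg.norm(f)*500,1),"yawx",np.arctan2(e[1],e[0]),"yawy-90",np.arctan2(f[1],f[0])-np.pi/2)
box("wall",[(341,146),(493,146),(478,389),(345,389)],.109)
box("plat(sides)",[(368.5,195),(458,195),(451.5,334),(369,334)],.035)
go(.489,-.422,.15,-.194+np.pi/2)
E
```

```text
wall [503.6  14.7] [[435.0, -36.0], [423.0, 47.0], [572.0, 66.0], [584.0, -19.0]] len 150.0 85.0 yawx 0.12247543509584441 yawy-90 0.13628418006139675
plat(sides) [516.2  16.6] [[467.0, -22.0], [459.0, 42.0], [565.0, 55.0], [574.0, -9.0]] len 107.3 64.5 yawx 0.12193868394437903 yawy-90 0.13621668781316876
dp mm [  73.  -424.8  119.5] rot [ 0.    -0.001  0.33 ] | t 1.6 q6 -1.93 F [-0.2  0.1 -0.4] g 85.1 pos [503.6   8.8 323.5]
```

```bash
python3 -m jog '[{"dp":[73,-425,20],"delta_rot":[0,0,0.33]},{"dp":[73,-425,20],"delta_rot":[0,0,0.33]},{"dp":[73,-425,20],"delta_rot":[0,0,0.33]},{"dp":[73,-425,20],"delta_rot":[0,0,0.33]},{"dp":[73,-425,20],"delta_rot":[0,0,0.33]},{"dp":[73,-425,20],"delta_rot":[0,0,0.33]},{"dp":[73,-425,20],"delta_rot":[0,0,0.33]},{"dp":[73,-425,20],"delta_rot":[0,0,0.33]}]'
python3 -c "
from h import *
go(.489,-.422,.13,-.194+np.pi/2)"
```

```text
t: 2.25
position: [0.4929, -0.3224, 0.3082]
orientation: [-0.0, 0.094, 0.996, 0.0]
wrist_force: [1.0, -0.0, 0.3]
grip_width: 0.0852
dp mm [-14.8 -98.7 124.1] rot [ 0.001 -0.     0.006] | t 2.2 q6 -2.16 F [ 1.  -0.   0.3] g 85.2 pos [ 492.9 -322.4  308.2]
```

```bash
python3 -m jog '[{"dp":[-15,-99,124],"delta_rot":[0,0,0.006]},{"dp":[-15,-99,124],"delta_rot":[0,0,0.006]},{"dp":[-15,-99,124],"delta_rot":[0,0,0.006]},{"dp":[-15,-99,124],"delta_rot":[0,0,0.006]},{"dp":[-15,-99,124],"delta_rot":[0,0,0.006]},{"dp":[-15,-99,124],"delta_rot":[0,0,0.006]},{"dp":[-15,-99,124],"delta_rot":[0,0,0.006]}]'
python3 -c "
from h import *
go(.489,-.422,.005,-.194+np.pi/2)
c=calibration('wrist');np.save('cj.npy',c,allow_pickle=True)
im=grab_frame('wrist')[:,:,::-1].copy()
yaw=-.194
# overlay expected top face
a=np.array([np.cos(yaw),np.sin(yaw)]);b=np.array([-a[1],a[0]]);P=[np.r_[np.array([.489,-.422])+i*.065*a+j*.031*b,.014] for i,j in((1,1),(1,-1),(-1,-1),(-1,1))]
px=np.array([proj('wrist',p,c) for p in P]);print(px)
im=cv2.resize(im,(800,600),interpolation=cv2.INTER_CUBIC);cv2.polylines(im,[np.int32(px/.7)],True,(0,0,255),1)
cv2.imwrite('pics/wb.png',im)"
```

```text
t: 2.83
position: [0.4899, -0.4209, 0.1851]
orientation: [0.0, 0.097, 0.995, 0.0]
wrist_force: [0.6, -0.3, 0.6]
grip_width: 0.0858
dp mm [  0.7  -1.3 126.1] rot [ 0.     0.    -0.001] | t 2.8 q6 -2.27 F [ 0.6 -0.3  0.6] g 85.8 pos [ 489.9 -420.9  185.1]
[[317.65724217 286.26955484]
 [239.35621919 286.26701568]
 [232.54288844 116.69621806]
 [323.91186428 116.64125571]]
```

View pics/wb.png

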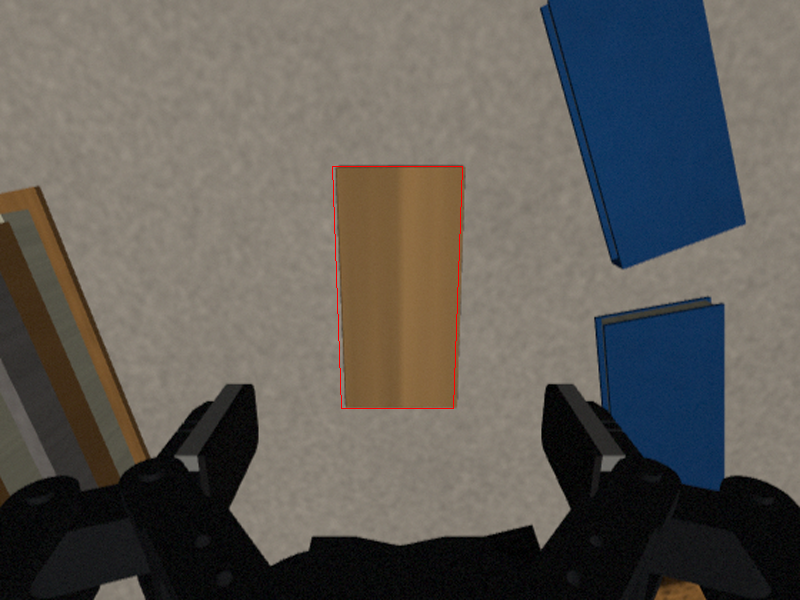

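The overlay fits the plain board to within about 1.5 mm, and the board lies centred between the fingers. Descending with the fingers partly closed.

```bash
python3 -m jog '[{"dp":[0,-1,40],"delta_rot":[0,0,0]},{"dp":[0,-1,80],"delta_rot":[0,0,0]},{"dp":[0,-1,104],"delta_rot":[0,0,0]},{"dp":[0,-1,106],"delta_rot":[0,0,0]},{"dp":[0,-1,106],"delta_rot":[0,0,0]},{"dp":[0,-1,106],"delta_rot":[0,0,0]}]' 72 30
for i in 1 ; do python3 -m jog '[{"dp":[0,0,1],"delta_rot":[0,0,0]},{"dp":[0,0,3],"delta_rot":[0,0,0]},{"dp":[0,0,3],"delta_rot":[0,0,0]}]'; python3 -m jog '[{"dp":[0,0,1],"delta_rot":[0,0,0]},{"dp":[0,0,3],"delta_rot":[0,0,0]},{"dp":[0,0,3],"delta_rot":[0,0,0]}]';done

```

```text
t: 3.38
position: [0.4906, -0.4238, 0.0815]
orientation: [0.002, 0.097, 0.995, -0.002]
wrist_force: [0.9, -0.4, 0.8]
grip_width: 0.0721
t: 3.63
position: [0.4896, -0.4237, 0.077]
orientation: [0.001, 0.098, 0.995, -0.001]
wrist_force: [0.1, 0.0, 0.1]
grip_width: 0.0717
t: 3.88
position: [0.4887, -0.423, 0.0721]
orientation: [-0.0, 0.098, 0.995, 0.0]
wrist_force: [1.0, -0.2, -0.1]
grip_width: 0.072
```

```bash
python3 -m jog '[{"dp":[0,0,1],"delta_rot":[0,0,0]},{"dp":[0,0,3],"delta_rot":[0,0,0]},{"dp":[0,0,3],"delta_rot":[0,0,0]}]'; python3 -m jog '[{"dp":[0,0,0],"delta_rot":[0,0,0]},{"dp":[0,0,0],"delta_rot":[0,0,0]},{"dp":[0,0,0],"delta_rot":[0,0,0]},{"dp":[0,0,0],"delta_rot":[0,0,0]},{"dp":[0,0,0],"delta_rot":[0,0,0]}]' 50 45; python3 -m jog '[{"dp":[0,0,-5],"delta_rot":[0,0,0]},{"dp":[0,0,-20],"delta_rot":[0,0,0]},{"dp":[0,0,-60],"delta_rot":[0,0,0]},{"dp":[0,0,-100],"delta_rot":[0,0,0]},{"dp":[0,0,-140],"delta_rot":[0,0,0]},{"dp":[0,0,-140],"delta_rot":[0,0,0]}]'
python3 -c "
from h import *
go(.504,.0145,.19,.13+np.pi/2)
"
```

```text
t: 4.13
position: [0.4887, -0.4228, 0.0687]
orientation: [-0.0, 0.098, 0.995, 0.0]
wrist_force: [-0.3, -0.5, 0.1]
grip_width: 0.0719
t: 4.55
position: [0.489, -0.4232, 0.0694]
orientation: [0.0, 0.098, 0.995, -0.0]
wrist_force: [-0.2, -0.1, 0.6]
grip_width: 0.0608
t: 5.05
position: [0.492, -0.4266, 0.2209]
orientation: [0.006, 0.098, 0.995, -0.006]
wrist_force: [0.8, -2.0, -0.6]
grip_width: 0.0609
dp mm [ 73.6 434.7 -28.7] rot [-0.013  0.011 -0.326] | t 5.0 q6 -2.27 F [ 0.8 -2.  -0.6] g 60.9 pos [ 492.  -426.6  220.9]
```

```bash
python3 -m jog '[{"dp":[74,435,-28],"delta_rot":[0,0,-0.326]},{"dp":[74,435,-28],"delta_rot":[0,0,-0.326]},{"dp":[74,435,-28],"delta_rot":[0,0,-0.326]},{"dp":[74,435,-28],"delta_rot":[0,0,-0.326]},{"dp":[74,435,-28],"delta_rot":[0,0,-0.326]},{"dp":[74,435,-28],"delta_rot":[0,0,-0.326]},{"dp":[74,435,-28],"delta_rot":[0,0,-0.326]},{"dp":[74,435,-28],"delta_rot":[0,0,-0.326]}]'
python3 -c "
from h import *
go(.504,.0145,.19,.13+np.pi/2)
"
```

```text
t: 5.72
position: [0.4976, -0.0886, 0.2316]
orientation: [0.001, -0.065, 0.998, -0.0]
wrist_force: [1.7, 0.9, -0.5]
grip_width: 0.0607
dp mm [-19.7 101.4 -12.4] rot [-0.001  0.001 -0.   ] | t 5.7 q6 -2.11 F [ 1.7  0.9 -0.5] g 60.7 pos [497.6 -88.6 231.6]
```

```bash
python3 -m jog '[{"dp":[-20,101,-10],"delta_rot":[0,0,0]},{"dp":[-20,101,-10],"delta_rot":[0,0,0]},{"dp":[-20,101,-10],"delta_rot":[0,0,0]},{"dp":[-20,101,-10],"delta_rot":[0,0,0]},{"dp":[-20,101,-10],"delta_rot":[0,0,0]},{"dp":[-20,101,-10],"delta_rot":[0,0,0]}]'
python3 -c "
from h import *
go(.504,.0145,.14,.13+np.pi/2)
c=calibration('wrist')
def ov(im,n,c,X,Y,yaw,a0,b0,z,col,s):
    a=np.array([np.cos(yaw),np.sin(yaw)]);b=np.array([-a[1],a[0]])
    px=np.array([proj(n,np.r_[np.array([X,Y])+i*a0*a+j*b0*b,z],c) for i,j in((1,1),(1,-1),(-1,-1),(-1,1))])
    return px
im=cv2.resize(grab_frame('wrist')[:,:,::-1],(800,600),interpolation=cv2.INTER_CUBIC)
for a0,b0,z,col in((.077,.043,.109,(0,0,255)),(.089,.049,.012,(0,255,0))):
    cv2.polylines(im,[np.int32(ov(im,'wrist',c,.504,.0145,.13,a0,b0,z,col,1)/.7)],True,col,1)
cv2.imwrite('pics/wj2.png',im)
c=calibration('side');x0,y0=235,160
im=cv2.resize(grab_frame('side')[y0:y0+90,x0:x0+100,::-1],None,fx=6,fy=6,interpolation=cv2.INTER_CUBIC)
for a0,b0,z,col in((.077,.043,.109,(0,0,255)),(.089,.049,.012,(0,255,0))):
    cv2.polylines(im,[np.int32((ov(im,'side',c,.504,.0145,.13,a0,b0,z,col,1)-[x0,y0]+.4)*6)],True,col,1)
cv2.imwrite('pics/sj2.png',im)
"
```

```text
t: 6.22
position: [0.5047, 0.0118, 0.241]
orientation: [0.0, -0.065, 0.998, -0.0]
wrist_force: [-0.2, -0.8, -2.1]
grip_width: 0.0607
dp mm [ 0.4  2.8 46.9] rot [-0.001  0.001  0.001] | t 6.2 q6 -1.91 F [-0.2 -0.8 -2.1] g 60.7 pos [504.7  11.8 241. ]
```

View pics/wj2.png

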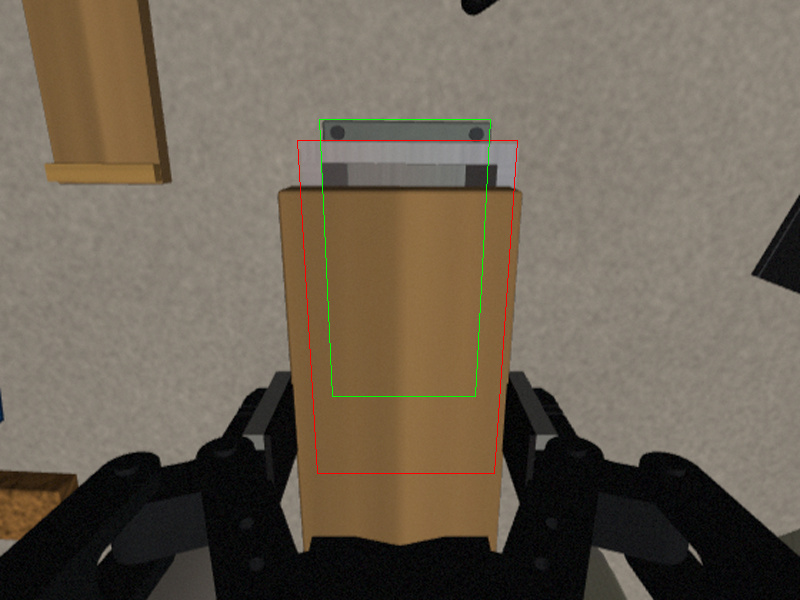

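View pics/sj2.png

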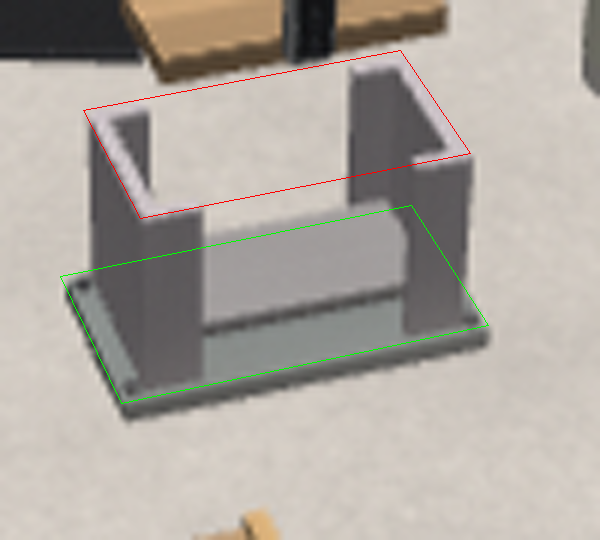

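```bash
python3 -c "
from h import *
s=get_state()['position'];z=s[2]-.069+.014
a=w('wrist',280*.7-.15,190*.7-.15,z);b=w('wrist',521*.7-.15,190*.7-.15,z)
m=(a+b)/2;d=np.array([np.cos(.13),np.sin(.13)]);print(a,b,np.linalg.norm(a-b),'tcp',s,'board centre rel tcp along,across',(m-s)[:2]@d+.065,(m-s)[:2]@[-d[1],d[0]], 'yaw',np.arctan2(*(b-a)[[1,0]])-np.pi/2)
go(.505,.013,.14,.13+np.pi/2)"
```

```text
[ 0.44354123 -0.02703346  0.18559614] [0.43581284 0.0325137  0.18559614] 0.060046584004053244 tcp [0.50469972 0.01110017 0.24059614] board centre rel tcp along,across -0.0005577639523204059 0.00013964810948952674 yaw 0.12906452033358518
dp mm [-0.5  1.9 46.6] rot [-0.     0.    -0.001] | t 6.3 q6 -1.91 F [ 0.5  0.4 -1.4] g 60.7 pos [504.7  11.1 240.6]
```

```bash
python3 -m jog '[{"dp":[0,2,30],"delta_rot":[0,0,0]},{"dp":[0,2,55],"delta_rot":[0,0,0]},{"dp":[0,2,65],"delta_rot":[0,0,0]},{"dp":[0,2,75],"delta_rot":[0,0,0]},{"dp":[0,2,75],"delta_rot":[0,0,0]}]'; python3 -m jog '[{"dp":[0,0,10],"delta_rot":[0,0,0]},{"dp":[0,0,20],"delta_rot":[0,0,0]},{"dp":[0,0,30],"delta_rot":[0,0,0]},{"dp":[0,0,40],"delta_rot":[0,0,0]},{"dp":[0,0,48],"delta_rot":[0,0,0]},{"dp":[0,0,54],"delta_rot":[0,0,0]},{"dp":[0,0,58],"delta_rot":[0,0,0]},{"dp":[0,0,58],"delta_rot":[0,0,0]}]'

```

```text
t: 6.73
position: [0.5035, 0.0136, 0.1637]
orientation: [-0.002, -0.064, 0.998, 0.0]
wrist_force: [-0.8, 0.9, -0.9]
grip_width: 0.0604
t: 7.4
position: [0.5039, 0.0143, 0.1064]
orientation: [-0.001, -0.065, 0.998, 0.0]
wrist_force: [-1.1, 0.5, -0.9]
grip_width: 0.0606
```

```bash
python3 -m jog '[{"dp":[0,0,1],"delta_rot":[0,0,0]},{"dp":[0,0,2],"delta_rot":[0,0,0]},{"dp":[0,0,2],"delta_rot":[0,0,0]}]'; python3 -m jog '[{"dp":[0,0,0],"delta_rot":[0,0,0]},{"dp":[0,0,0],"delta_rot":[0,0,0]},{"dp":[0,0,0],"delta_rot":[0,0,0]}]' 74; python3 -m jog '[{"dp":[0,0,-10],"delta_rot":[0,0,0]},{"dp":[0,0,-40],"delta_rot":[0,0,0]},{"dp":[0,0,-80],"delta_rot":[0,0,0]},{"dp":[0,0,-120],"delta_rot":[0,0,0]},{"dp":[0,0,-145],"delta_rot":[0,0,0]},{"dp":[0,0,-145],"delta_rot":[0,0,0]}]'
python3 -c "
from h import *
x0,y0=215,155
im=cv2.resize(grab_frame('side')[y0:y0+190,x0:x0+190,::-1],None,fx=3,fy=3,interpolation=cv2.INTER_CUBIC);cv2.imwrite('pics/s3.png',im)
go(.4276,-.2923,.13,.188+np.pi/2)"
```

```text
t: 7.65
position: [0.5047, 0.0142, 0.1057]
orientation: [0.0, -0.065, 0.998, -0.0]
wrist_force: [-0.5, -0.2, -2.2]
grip_width: 0.061
t: 7.9
position: [0.5048, 0.0141, 0.1059]
orientation: [0.0, -0.065, 0.998, -0.0]
wrist_force: [-0.3, 0.1, 0.8]
grip_width: 0.0737
t: 8.4
position: [0.5077, 0.0137, 0.2581]
orientation: [0.006, -0.065, 0.998, -0.002]
wrist_force: [1.4, -0.8, -0.4]
grip_width: 0.074
dp mm [ 118.5 -293.1   70.8] rot [-0.003  0.008 -0.058] | t 8.4 q6 -1.91 F [-0.5  0.1  0.2] g 74.2 pos [506.4  13.9 254.9]
```

View pics/s3.png

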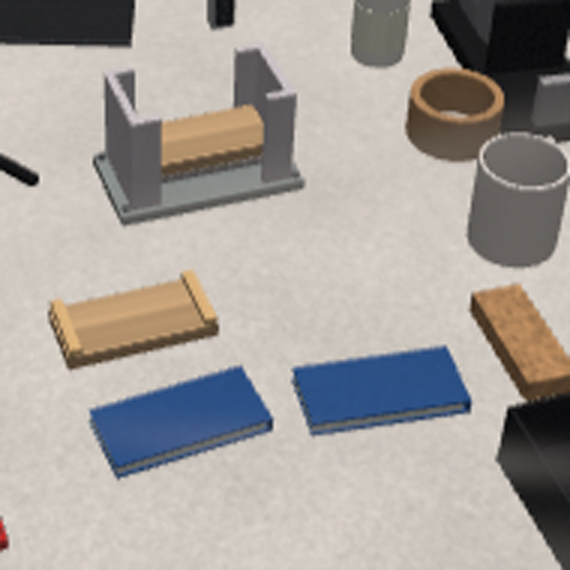

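The base board lies flat in the pocket. The books and the top board have not moved. Next is the left book.

```bash
cat >> h.py <<'E'
REG={"bookL":(243,274,310,315),"bookR":(311,268,375,302),"top":(229,243,290,280)}
def moved():
    im=grab_frame("side").astype(int)
    try: ref=np.load("ref.npy")
    except Exception: np.save("ref.npy",im); return
    print({k:int((np.abs(im-ref)[y0:y1,x0:x1].max(2)>40).sum()) for k,(x0,y0,x1,y1) in REG.items()})
E
python3 -c "
from h import *
moved()"
python3 -m jog '[{"dp":[118,-293,0],"delta_rot":[0,0,-0.058]},{"dp":[118,-293,0],"delta_rot":[0,0,-0.058]},{"dp":[118,-293,0],"delta_rot":[0,0,-0.058]},{"dp":[118,-293,0],"delta_rot":[0,0,-0.058]},{"dp":[118,-293,0],"delta_rot":[0,0,-0.058]},{"dp":[118,-293,0],"delta_rot":[0,0,-0.058]},{"dp":[118,-293,0],"delta_rot":[0,0,-0.058]},{"dp":[118,-293,0],"delta_rot":[0,0,-0.058]}]' 76
python3 -c "
from h import *
go(.4276,-.2923,.0145,.188+np.pi/2)"
```

```text
t: 9.17
position: [0.4234, -0.2946, 0.2489]
orientation: [-0.001, -0.093, 0.996, 0.001]
wrist_force: [1.1, -0.0, 1.3]
grip_width: 0.0764
dp mm [ -4.9   1.2 180.3] rot [ 0.001 -0.002 -0.002] | t 9.2 q6 -2.59 F [ 1.1 -0.   1.3] g 76.4 pos [ 423.4 -294.6  248.9]
```

```bash
python3 -m jog '[{"dp":[-4,1,40],"delta_rot":[0,0,0]},{"dp":[-4,1,80],"delta_rot":[0,0,0]},{"dp":[-4,1,120],"delta_rot":[0,0,0]},{"dp":[-4,1,150],"delta_rot":[0,0,0]},{"dp":[-4,1,165],"delta_rot":[0,0,0]},{"dp":[-4,1,172],"delta_rot":[0,0,0]},{"dp":[-4,1,172],"delta_rot":[0,0,0]},{"dp":[-4,1,172],"delta_rot":[0,0,0]}]'
python3 -c "
from h import *
go(.4276,-.2923,.0145,.188+np.pi/2)"
```

```text
t: 9.83
position: [0.4291, -0.2897, 0.0783]
orientation: [-0.0, -0.094, 0.996, 0.0]
wrist_force: [-0.1, -0.1, -0.1]
grip_width: 0.0762
dp mm [ 1.9 -2.3  9.8] rot [ 0.001 -0.001  0.   ] | t 9.8 q6 -2.58 F [-0.1 -0.1 -0.1] g 76.2 pos [ 429.1 -289.7   78.3]
```

```bash
python3 -m jog '[{"dp":[2,-2,4],"delta_rot":[0,0,0]},{"dp":[2,-2,9],"delta_rot":[0,0,0]},{"dp":[2,-2,9],"delta_rot":[0,0,0]}]'; python3 -m jog '[{"dp":[0,0,0],"delta_rot":[0,0,0]},{"dp":[0,0,0],"delta_rot":[0,0,0]},{"dp":[0,0,0],"delta_rot":[0,0,0]},{"dp":[0,0,0],"delta_rot":[0,0,0]},{"dp":[0,0,0],"delta_rot":[0,0,0]},{"dp":[0,0,0],"delta_rot":[0,0,0]}]' 50 45; python3 -m jog '[{"dp":[0,0,-5],"delta_rot":[0,0,0]},{"dp":[0,0,-20],"delta_rot":[0,0,0]},{"dp":[0,0,-60],"delta_rot":[0,0,0]},{"dp":[0,0,-100],"delta_rot":[0,0,0]},{"dp":[0,0,-140],"delta_rot":[0,0,0]},{"dp":[0,0,-170],"delta_rot":[0,0,0]},{"dp":[0,0,-170],"delta_rot":[0,0,0]}]'
python3 -c "
from h import *
go(.505,.013,.19,.13+np.pi/2)
"
```

```text
t: 10.08
position: [0.4277, -0.2926, 0.0697]
orientation: [0.0, -0.094, 0.996, -0.0]
wrist_force: [-0.8, 0.7, 0.3]
grip_width: 0.0761
t: 10.58
position: [0.4279, -0.2925, 0.0702]
orientation: [0.0, -0.094, 0.996, -0.0]
wrist_force: [-0.9, 0.1, 5.3]
grip_width: 0.0607
t: 11.17
position: [0.4301, -0.2947, 0.247]
orientation: [0.004, -0.094, 0.996, -0.005]
wrist_force: [0.9, -1.1, -0.7]
grip_width: 0.0606
dp mm [-131.2  288.2    0.7] rot [-0.011  0.007  0.059] | t 11.2 q6 -2.59 F [ 0.9 -1.1 -0.7] g 60.6 pos [ 430.1 -294.7  247. ]
```

```bash
python3 -m jog '[{"dp":[-131,288,0],"delta_rot":[0,0,0.06]},{"dp":[-131,288,0],"delta_rot":[0,0,0.06]},{"dp":[-131,288,0],"delta_rot":[0,0,0.06]},{"dp":[-131,288,0],"delta_rot":[0,0,0.06]},{"dp":[-131,288,0],"delta_rot":[0,0,0.06]},{"dp":[-131,288,0],"delta_rot":[0,0,0.06]},{"dp":[-131,288,0],"delta_rot":[0,0,0.06]},{"dp":[-131,288,0],"delta_rot":[0,0,0.06]}]'
python3 -m jog '[{"dp":[0,0,0],"delta_rot":[0,0,0]},{"dp":[0,0,0],"delta_rot":[0,0,0]}]'
python3 -c "
from h import *
go(.505,.013,.065,.13+np.pi/2)
s=get_state()['position'];c=calibration('wrist');im=grab_frame('wrist')
hs=cv2.cvtColor(im,cv2.COLOR_RGB2HSV);m=cv2.inRange(hs,(100,120,40),(125,255,255))
n,l,st,ce=cv2.connectedComponentsWithStats(m);i=1+st[1:,4].argmax();ys,xs=np.where(l==i);y0=ys.min()
print(st[i]);
r=xs[ys==y0+3];z=s[2]-.0695+.014
a=w('wrist',r.min(),y0,z,c);b=w('wrist',r.max(),y0,z,c);m=(a+b)/2;d=np.array([np.cos(.13),np.sin(.13)])
print('rel tcp along,across',(m-s)[:2]@d+.065,(m-s)[:2]@[-d[1],d[0]])"
```

```text
t: 11.83
position: [0.502, 0.0189, 0.2387]
orientation: [-0.0, -0.065, 0.998, 0.001]
wrist_force: [0.0, 0.4, -0.7]
grip_width: 0.0612
t: 12.0
position: [0.5019, 0.0166, 0.2386]
orientation: [-0.001, -0.066, 0.998, 0.0]
wrist_force: [0.4, 0.6, -1.0]
grip_width: 0.0608
dp mm [ -2.7  -4.  119.6] rot [ 0.    -0.001  0.002] | t 12.0 q6 -1.91 F [ 0.4  0.6 -1. ] g 60.8 pos [501.9  16.6 238.6]
[  194   130   172   257 37842]
rel tcp along,across -0.0015641112495968362 -0.0002694474170277925
```

```bash
python3 -m jog '[{"dp":[-4,-3,30],"delta_rot":[0,0,0]},{"dp":[-4,-3,50],"delta_rot":[0,0,0]},{"dp":[-4,-3,58],"delta_rot":[0,0,0]},{"dp":[-4,-3,58],"delta_rot":[0,0,0]},{"dp":[-4,-3,66],"delta_rot":[0,0,0]},{"dp":[-4,-3,74],"delta_rot":[0,0,0]},{"dp":[-4,-3,82],"delta_rot":[0,0,0]},{"dp":[-4,-3,90],"delta_rot":[0,0,0]}]'; python3 -m jog '[{"dp":[0,0,10],"delta_rot":[0,0,0]},{"dp":[0,0,18],"delta_rot":[0,0,0]},{"dp":[0,0,24],"delta_rot":[0,0,0]},{"dp":[0,0,28],"delta_rot":[0,0,0]},{"dp":[0,0,28],"delta_rot":[0,0,0]},{"dp":[0,0,28],"delta_rot":[0,0,0]}]'
```

```text
t: 12.72
position: [0.5072, 0.0125, 0.1493]
orientation: [0.001, -0.064, 0.998, -0.0]
wrist_force: [0.1, -0.5, -1.4]
grip_width: 0.0609
t: 13.22
position: [0.5068, 0.0128, 0.1213]
orientation: [-0.0, -0.064, 0.998, 0.0]
wrist_force: [0.1, 0.1, -1.0]
grip_width: 0.0609
```

```bash
python3 -m jog '[{"dp":[0,0,1],"delta_rot":[0,0,0]},{"dp":[0,0,2],"delta_rot":[0,0,0]},{"dp":[0,0,2],"delta_rot":[0,0,0]}]'; python3 -m jog '[{"dp":[0,0,0],"delta_rot":[0,0,0]},{"dp":[0,0,0],"delta_rot":[0,0,0]},{"dp":[0,0,0],"delta_rot":[0,0,0]}]' 76; python3 -m jog '[{"dp":[0,0,-10],"delta_rot":[0,0,0]},{"dp":[0,0,-40],"delta_rot":[0,0,0]},{"dp":[0,0,-80],"delta_rot":[0,0,0]},{"dp":[0,0,-120],"delta_rot":[0,0,0]},{"dp":[0,0,-125],"delta_rot":[0,0,0]},{"dp":[0,0,-125],"delta_rot":[0,0,0]}]'
python3 -c "
from h import *
moved()
go(.5897,-.2909,.19,.01+np.pi/2)"
```

```text
t: 13.47
position: [0.5069, 0.0127, 0.1196]
orientation: [0.0, -0.064, 0.998, -0.0]
wrist_force: [0.1, -0.4, -1.4]
grip_width: 0.0605
t: 13.72
position: [0.5071, 0.0127, 0.1198]
orientation: [0.0, -0.064, 0.998, -0.0]
wrist_force: [-1.0, 0.7, 0.4]
grip_width: 0.0761
t: 14.22
position: [0.5088, 0.0124, 0.2489]
orientation: [0.004, -0.064, 0.998, -0.001]
wrist_force: [0.6, -0.2, -0.4]
grip_width: 0.076
{'bookL': 1386, 'bookR': 0, 'top': 7}
dp mm [ -42.7 -311.5    2.8] rot [-0.001  0.004  0.118] | t 14.3 q6 -1.91 F [-0.4 -0.1 -1. ] g 76.1 pos [507.5  12.6 246.3]
```

```bash
python3 -m jog '[{"dp":[-43,-311,0],"delta_rot":[0,0,0.128]},{"dp":[-43,-311,0],"delta_rot":[0,0,0.128]},{"dp":[-43,-311,0],"delta_rot":[0,0,0.128]},{"dp":[-43,-311,0],"delta_rot":[0,0,0.128]},{"dp":[-43,-311,0],"delta_rot":[0,0,0.128]},{"dp":[-43,-311,0],"delta_rot":[0,0,0.128]},{"dp":[-43,-311,0],"delta_rot":[0,0,0.128]},{"dp":[-43,-311,0],"delta_rot":[0,0,0.128]}]' 78
python3 -c "
from h import *
go(.5897,-.2909,.0145,np.pi/2)"
```

```text
t: 14.93
position: [0.5885, -0.2943, 0.2418]
orientation: [-0.001, 0.001, 1.0, 0.0]
wrist_force: [0.1, -0.0, 0.5]
grip_width: 0.0779
dp mm [ -1.6   3.2 173.3] rot [ 0.001 -0.003 -0.002] | t 14.9 q6 -2.21 F [ 0.1 -0.   0.5] g 77.9 pos [ 588.5 -294.3  241.8]
```

```bash
python3 -m jog '[{"dp":[-1,2,40],"delta_rot":[0,0,0]},{"dp":[-1,2,80],"delta_rot":[0,0,0]},{"dp":[-1,2,120],"delta_rot":[0,0,0]},{"dp":[-1,2,150],"delta_rot":[0,0,0]},{"dp":[-1,2,160],"delta_rot":[0,0,0]},{"dp":[-1,2,165],"delta_rot":[0,0,0]},{"dp":[-1,2,165],"delta_rot":[0,0,0]},{"dp":[-1,2,165],"delta_rot":[0,0,0]}]'
python3 -c "
from h import *
go(.5897,-.2909,.0145,np.pi/2)"
```

```text
t: 15.6
position: [0.5911, -0.2888, 0.081]
orientation: [0.001, -0.0, 1.0, -0.001]
wrist_force: [0.1, 0.2, 0.4]
grip_width: 0.0782
dp mm [ 1.4 -2.1 12.5] rot [-0.001  0.002  0.   ] | t 15.6 q6 -2.21 F [0.1 0.2 0.4] g 78.2 pos [ 591.1 -288.8   81. ]
```

```bash
python3 -m jog '[{"dp":[1,-2,5],"delta_rot":[0,0,0]},{"dp":[1,-2,11],"delta_rot":[0,0,0]},{"dp":[1,-2,11],"delta_rot":[0,0,0]}]'; python3 -m jog '[{"dp":[0,0,0],"delta_rot":[0,0,0]},{"dp":[0,0,0],"delta_rot":[0,0,0]},{"dp":[0,0,0],"delta_rot":[0,0,0]},{"dp":[0,0,0],"delta_rot":[0,0,0]},{"dp":[0,0,0],"delta_rot":[0,0,0]},{"dp":[0,0,0],"delta_rot":[0,0,0]}]' 50 45; python3 -m jog '[{"dp":[0,0,-5],"delta_rot":[0,0,0]},{"dp":[0,0,-20],"delta_rot":[0,0,0]},{"dp":[0,0,-60],"delta_rot":[0,0,0]},{"dp":[0,0,-100],"delta_rot":[0,0,0]},{"dp":[0,0,-140],"delta_rot":[0,0,0]},{"dp":[0,0,-170],"delta_rot":[0,0,0]},{"dp":[0,0,-170],"delta_rot":[0,0,0]}]'
python3 -c "
from h import *
go(.5055,.013,.19,.13+np.pi/2)
"
```

```text
t: 15.85
position: [0.5892, -0.2904, 0.0686]
orientation: [0.0, -0.0, 1.0, -0.0]
wrist_force: [0.1, 0.8, 0.2]
grip_width: 0.0778
t: 16.35
position: [0.5896, -0.2905, 0.0691]
orientation: [0.0, -0.0, 1.0, -0.0]
wrist_force: [-0.7, 0.4, 5.4]
grip_width: 0.0609
t: 16.93
position: [0.5921, -0.2922, 0.2484]
orientation: [0.006, -0.0, 1.0, -0.004]
wrist_force: [1.1, -0.7, 1.0]
grip_width: 0.0608
dp mm [ 86.5 305.3   0.9] rot [-0.009  0.011 -0.13 ] | t 16.9 q6 -2.21 F [ 1.1 -0.7  1. ] g 60.8 pos [ 592.1 -292.2  248.4]
```

```bash
python3 -m jog '[{"dp":[86,304,0],"delta_rot":[0,0,-0.13]},{"dp":[86,304,0],"delta_rot":[0,0,-0.13]},{"dp":[86,304,0],"delta_rot":[0,0,-0.13]},{"dp":[86,304,0],"delta_rot":[0,0,-0.13]},{"dp":[86,304,0],"delta_rot":[0,0,-0.13]},{"dp":[86,304,0],"delta_rot":[0,0,-0.13]},{"dp":[86,304,0],"delta_rot":[0,0,-0.13]},{"dp":[86,304,0],"delta_rot":[0,0,-0.13]}]'
python3 -m jog '[{"dp":[0,0,0],"delta_rot":[0,0,0]},{"dp":[0,0,0],"delta_rot":[0,0,0]}]'
cat >> h.py <<'E'
def held():
    go(.5055,.013,.08,.13+np.pi/2)
    s=get_state()['position'];c=calibration('wrist');im=grab_frame('wrist')
    hs=cv2.cvtColor(im,cv2.COLOR_RGB2HSV);m=cv2.inRange(hs,(100,120,40),(125,255,255))
    n,l,st,ce=cv2.connectedComponentsWithStats(m);i=1+st[1:,4].argmax();ys,xs=np.where(l==i);y0=ys.min()
    r=xs[ys==y0+3];z=s[2]-.0695+.014
    a=w('wrist',r.min(),y0,z,c);b=w('wrist',r.max(),y0,z,c);m=(a+b)/2;d=np.array([np.cos(.13),np.sin(.13)])
    print(st[i],'rel tcp along,across',(m-s)[:2]@d+.065,(m-s)[:2]@[-d[1],d[0]])
E
python3 -c "
from h import *
held()"
```

```text
t: 17.6
position: [0.501, 0.0172, 0.2384]
orientation: [-0.001, -0.066, 0.998, 0.001]
wrist_force: [0.3, -0.3, -1.4]
grip_width: 0.0607
t: 17.77
position: [0.5025, 0.0151, 0.2387]
orientation: [0.0, -0.067, 0.998, -0.0]
wrist_force: [1.0, -0.1, -0.8]
grip_width: 0.0603
dp mm [ -2.7  -2.4 104.7] rot [-0.     0.     0.003] | t 17.8 q6 -1.91 F [ 1.  -0.1 -0.8] g 60.3 pos [502.5  15.1 238.7]
[  194   123   172   264 38620] rel tcp along,across -0.003923398595455166 -0.0016446173128235658
```

```bash
python3 -m jog '[{"dp":[-5.5,-1.5,30],"delta_rot":[0,0,0]},{"dp":[-5.5,-1.5,50],"delta_rot":[0,0,0]},{"dp":[-5.5,-1.5,56],"delta_rot":[0,0,0]},{"dp":[-5.5,-1.5,56],"delta_rot":[0,0,0]},{"dp":[-5.5,-1.5,64],"delta_rot":[0,0,0]},{"dp":[-5.5,-1.5,72],"delta_rot":[0,0,0]},{"dp":[-5.5,-1.5,80],"delta_rot":[0,0,0]},{"dp":[-5.5,-1.5,86],"delta_rot":[0,0,0]}]'; python3 -m jog '[{"dp":[0,0,8],"delta_rot":[0,0,0]},{"dp":[0,0,14],"delta_rot":[0,0,0]},{"dp":[0,0,17],"delta_rot":[0,0,0]},{"dp":[0,0,17],"delta_rot":[0,0,0]},{"dp":[0,0,17],"delta_rot":[0,0,0]}]'
```

```text
t: 18.48
position: [0.5101, 0.0121, 0.1539]
orientation: [0.002, -0.065, 0.998, -0.001]
wrist_force: [-2.6, -0.9, 6.0]
grip_width: 0.0608
t: 18.9
position: [0.512, 0.0122, 0.1439]
orientation: [0.003, -0.065, 0.998, -0.001]
wrist_force: [-24.9, 2.7, 60.4]
grip_width: 0.0606
```

```bash
python3 -m jog '[{"dp":[0,0,-16],"delta_rot":[0,0,0]},{"dp":[0,0,-30],"delta_rot":[0,0,0]},{"dp":[0,0,-60],"delta_rot":[0,0,0]},{"dp":[0,0,-90],"delta_rot":[0,0,0]},{"dp":[0,0,-104],"delta_rot":[0,0,0]},{"dp":[0,0,-104],"delta_rot":[0,0,0]},{"dp":[0,0,-104],"delta_rot":[0,0,0]}]'
python3 -c "
from h import *
x0,y0=215,140
im=cv2.resize(grab_frame('side')[y0:y0+100,x0:x0+133,::-1],None,fx=6,fy=6,interpolation=cv2.INTER_CUBIC);cv2.imwrite('pics/s4.png',im)
held()
moved()
im=cv2.resize(grab_frame('wrist')[:,:,::-1],(800,600),interpolation=cv2.INTER_CUBIC);cv2.imwrite('pics/w4.png',im)"
```

```text
t: 19.48
position: [0.5096, 0.0125, 0.2407]
orientation: [0.002, -0.065, 0.998, -0.001]
wrist_force: [-0.2, -0.3, -1.3]
grip_width: 0.0609
dp mm [  3.2   0.7 105.2] rot [-0.  0. -0.] | t 19.5 q6 -1.91 F [-0.3 -0.2 -1.8] g 60.7 pos [508.7  12.8 239.2]
[  201   115   158   273 37343] rel tcp along,across -0.006670791422855121 2.904576586496273e-06
{'bookL': 1386, 'bookR': 1313, 'top': 7}
```

View pics/s4.png

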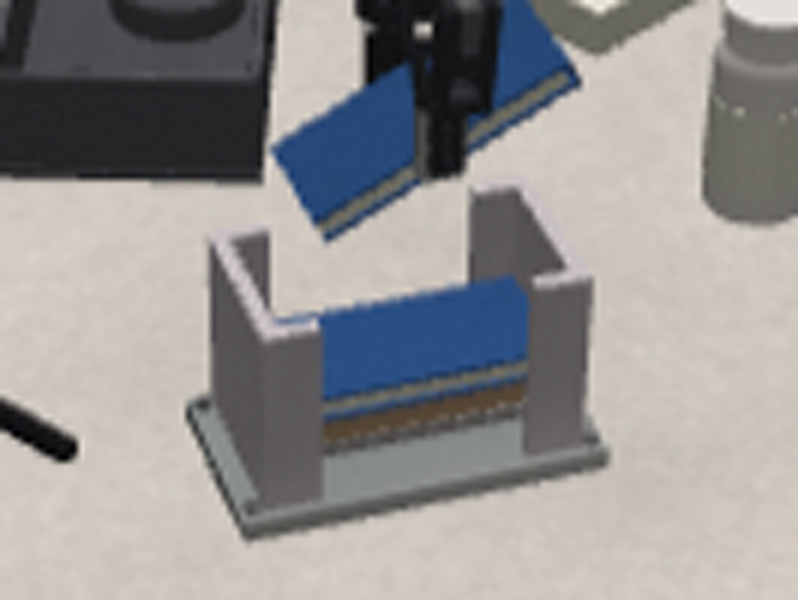

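The held book has pitched in the grip, its -x end down: the +x end came down on the wall top because my "along" estimate was biased. The base board and first book lie flat in the jig. I'll estimate the tilt, set the book down level on free table and regrasp it.

```bash
python3 -c "
from h import *
from scipy.optimize import least_squares
c=calibration('side');p0=get_state()['position']
px=np.array([(325,232),(575,73),(275,152)])/6+[215,140]-.4
d=np.array([np.cos(.13),np.sin(.13),0]);b=np.array([-d[1],d[0],0]);k=np.array([0,0,1.])
def f(v):
    th,s,h=v;C=p0+s*d+h*k+.0*b
    e=np.cos(th)*d+np.sin(th)*k
    P=[C-.065*e-.031*b,C+.065*e-.031*b,C-.065*e+.031*b]
    return (np.array([proj('side',q,c) for q in P])-px).ravel()
r=least_squares(f,[.4,0,-.06]);print(r.x,r.fun.round(1))
go(.5897,-.30,.19,np.pi/2)
"
```

```text
[ 0.46211029  0.00787894 -0.05644761] [-0.8 -0.1  0.6 -0.3  0.2  0.5]
dp mm [ -40.5 -321.    -6.6] rot [ 0.001 -0.003  0.13 ] | t 19.7 q6 -1.91 F [-0.   1.2 -0.6] g 61.1 pos [507.9  13.  237.8]
```

```bash
python3 -m jog '[{"dp":[-41,-321,0],"delta_rot":[0,0,0.13]},{"dp":[-41,-321,0],"delta_rot":[0,0,0.13]},{"dp":[-41,-321,0],"delta_rot":[0,0,0.13]},{"dp":[-41,-321,0],"delta_rot":[0,0,0.13]},{"dp":[-41,-321,0],"delta_rot":[0,0,0.13]},{"dp":[-41,-321,0],"delta_rot":[0,0,0.13]},{"dp":[-41,-321,0],"delta_rot":[0,0,0.13]},{"dp":[-41,-321,0],"delta_rot":[0,0,0.13]}]'
python3 -m jog '[{"dp":[-10,0,0],"delta_rot":[0,0.1,0]},{"dp":[-10,0,0],"delta_rot":[0,0.2,0]},{"dp":[-10,0,0],"delta_rot":[0,0.3,0]},{"dp":[-10,0,0],"delta_rot":[0,0.4,0]},{"dp":[-10,0,0],"delta_rot":[0,0.46,0]},{"dp":[-10,0,0],"delta_rot":[0,0.46,0]},{"dp":[-10,0,0],"delta_rot":[0,0.46,0]}]'
python3 -c "
from h import *
s=get_state();q=s['orientation'];Rc=R.from_quat(q[[1,2,3,0]]);print(s['position'],Rc.as_matrix().round(2).tolist(),Rc.inv().apply(np.array([0,0,-100.])))
x0,y0=300,215
im=cv2.resize(grab_frame('side')[y0:y0+100,x0:x0+133,::-1],None,fx=3,fy=3);cv2.imwrite('pics/s5.png',im)"
```

```text
t: 20.35
position: [0.5908, -0.3031, 0.2375]
orientation: [-0.001, 0.001, 1.0, 0.0]
wrist_force: [0.3, -0.2, -1.6]
grip_width: 0.061
t: 20.93
position: [0.6011, -0.2995, 0.2367]
orientation: [-0.229, -0.001, 0.974, 0.001]
wrist_force: [0.1, 0.3, -0.8]
grip_width: 0.0612
[ 0.60112625 -0.2995177   0.23671465] [[-0.9, -0.0, -0.44], [-0.0, 1.0, 0.0], [0.44, 0.0, -0.9]] [-44.49514921  -0.20390148  89.55523503]
```

```bash
python3 -m jog '[{"dp":[-15,0,30],"delta_rot":[0,0,0]},{"dp":[-30,0,60],"delta_rot":[0,0,0]},{"dp":[-45,0,90],"delta_rot":[0,0,0]},{"dp":[-58,0,117],"delta_rot":[0,0,0]},{"dp":[-67,0,134],"delta_rot":[0,0,0]},{"dp":[-70,0,141],"delta_rot":[0,0,0]},{"dp":[-70,0,141],"delta_rot":[0,0,0]},{"dp":[-70,0,141],"delta_rot":[0,0,0]}]'
python3 -m jog '[{"dp":[-1,0,2],"delta_rot":[0,0,0]},{"dp":[-2,0,4],"delta_rot":[0,0,0]},{"dp":[-2,0,4],"delta_rot":[0,0,0]}]'
```

```text
t: 21.65
position: [0.6014, -0.3005, 0.0832]
orientation: [-0.227, 0.0, 0.974, -0.0]
wrist_force: [-0.1, -0.2, -0.8]
grip_width: 0.0605
t: 21.9
position: [0.6019, -0.3004, 0.0788]
orientation: [-0.227, 0.0, 0.974, -0.001]
wrist_force: [0.4, -0.5, -1.0]
grip_width: 0.0605
```

```bash
python3 -m jog '[{"dp":[-1,0,2],"delta_rot":[0,0,0]},{"dp":[-2,0,4],"delta_rot":[0,0,0]},{"dp":[-2,0,4],"delta_rot":[0,0,0]}]'
python3 -m jog '[{"dp":[-1,0,2],"delta_rot":[0,0,0]},{"dp":[-1.5,0,3],"delta_rot":[0,0,0]},{"dp":[-1.5,0,3],"delta_rot":[0,0,0]}]'
```

```text
t: 22.15
position: [0.6011, -0.2999, 0.0727]
orientation: [-0.228, -0.0, 0.974, 0.0]
wrist_force: [-0.6, 0.2, -1.1]
grip_width: 0.0613
t: 22.4
position: [0.6011, -0.2999, 0.0692]
orientation: [-0.228, -0.0, 0.974, 0.0]
wrist_force: [0.3, -0.6, -1.7]
grip_width: 0.0606
```

```bash
python3 -m jog '[{"dp":[0,0,0],"delta_rot":[0,0,0]},{"dp":[0,0,0],"delta_rot":[0,0,0]},{"dp":[0,0,0],"delta_rot":[0,0,0]},{"dp":[0,0,0],"delta_rot":[0,0,0]},{"dp":[0,0,0],"delta_rot":[0,0,0]}]' 80
python3 -m jog '[{"dp":[4,0,-9],"delta_rot":[0,0,0]},{"dp":[18,0,-36],"delta_rot":[0,0,0]},{"dp":[36,0,-72],"delta_rot":[0,0,0]},{"dp":[53,0,-107],"delta_rot":[0,-0.1,0]},{"dp":[71,0,-143],"delta_rot":[0,-0.2,0]},{"dp":[71,0,-143],"delta_rot":[0,-0.3,0]},{"dp":[71,0,-143],"delta_rot":[0,-0.4,0]},{"dp":[71,0,-143],"delta_rot":[0,-0.458,0]}]'
python3 -m jog '[{"dp":[0,0,0],"delta_rot":[0,0,0]},{"dp":[0,0,0],"delta_rot":[0,0,0]},{"dp":[0,0,0],"delta_rot":[0,0,0]}]'
python3 -c "
from h import *
go(.57,-.30,.19,np.pi/2)
x0,y0=225,240
crop('side',225,240,160,115,5,'s6')"
```

```text
t: 22.82
position: [0.6014, -0.3001, 0.0699]
orientation: [-0.228, -0.0, 0.974, -0.0]
wrist_force: [0.1, 0.4, -1.1]
grip_width: 0.0799
t: 23.48
position: [0.6013, -0.3004, 0.2328]
orientation: [0.003, 0.0, 1.0, -0.002]
wrist_force: [0.4, -0.3, -1.1]
grip_width: 0.0799
t: 23.73
position: [0.6012, -0.3, 0.2297]
orientation: [-0.002, -0.0, 1.0, -0.0]
wrist_force: [0.6, 0.6, -0.0]
grip_width: 0.0802
dp mm [ 31.3   0.1 -14.2] rot [-0.    -0.004  0.   ] | t 23.7 q6 -2.21 F [ 0.6  0.6 -0. ] g 80.2 pos [ 601.2 -300.   229.7]
```

View pics/s6.png

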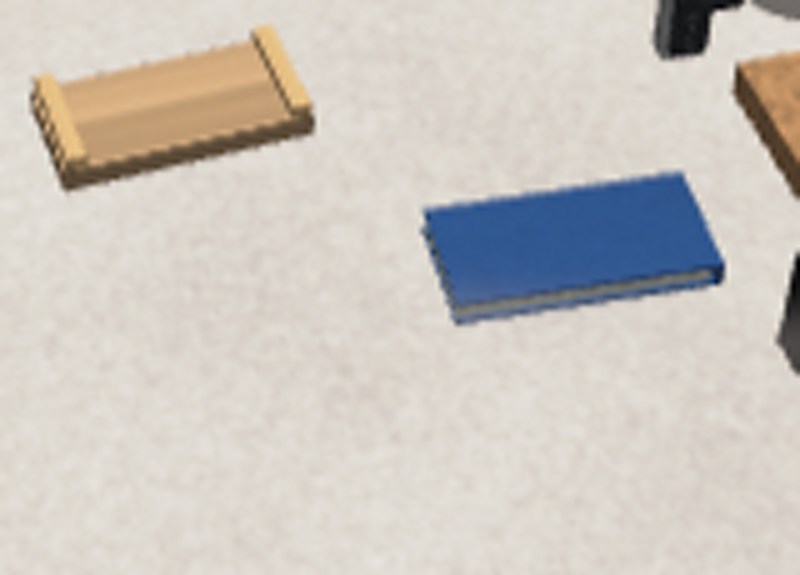

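The book lies flat on the table again, with its top corners at (425,210), (682,173), (724,266) and (458,309). The batten board has not moved.

```bash
python3 - <<'E'
from h import *
C=calibration("side")
P=np.array([w("side",225+u/5-.4,240+v/5-.4,.014,C)[:2] for u,v in [(425,210),(682,173),(724,266),(458,309)]])
e=P[1]-P[0]+P[2]-P[3]; f=P[3]-P[0]+P[2]-P[1]
m=P.mean(0);y=(np.arctan2(e[1],e[0])+np.arctan2(f[1],f[0])+np.pi/2)/2
print(m,y,np.linalg.norm(e)/2,np.linalg.norm(f)/2,np.arctan2(e[1],e[0]))
go(*m,.03,y+np.pi/2)
E
```

```text
[ 0.57991607 -0.30307152] -0.0013434964268085325 0.1290070847214939 0.06253262949450068 0.006588526931773972
dp mm [ 21.   -3.1 145.4] rot [ 0.    -0.004  0.002] | t 23.8 q6 -2.21 F [-0.3  0.5  0.1] g 80.4 pos [ 601.4 -299.9  229.3]
```

```bash
python3 -m jog '[{"dp":[21,-3,30],"delta_rot":[0,-0.004,0]},{"dp":[21,-3,60],"delta_rot":[0,-0.004,0]},{"dp":[21,-3,90],"delta_rot":[0,-0.004,0]},{"dp":[21,-3,115],"delta_rot":[0,-0.004,0]},{"dp":[21,-3,135],"delta_rot":[0,-0.004,0]},{"dp":[21,-3,145],"delta_rot":[0,-0.004,0]},{"dp":[21,-3,145],"delta_rot":[0,-0.004,0]},{"dp":[21,-3,145],"delta_rot":[0,-0.004,0]}]'
python3 -c "
from h import *
go(.5799,-.3031,.0150,np.pi/2)"
```

```text
t: 24.45
position: [0.5802, -0.3029, 0.0841]
orientation: [0.0, -0.0, 1.0, 0.0]
wrist_force: [-0.2, -1.0, 0.2]
grip_width: 0.0802
dp mm [ 0.3 -0.2 15.1] rot [0.001 0.001 0.001] | t 24.4 q6 -2.23 F [-0.2 -1.   0.2] g 80.2 pos [ 580.2 -302.9   84.1]
```

```bash
python3 -m jog '[{"dp":[0,0,6],"delta_rot":[0,0,0]},{"dp":[0,0,14],"delta_rot":[0,0,0]},{"dp":[0,0,14],"delta_rot":[0,0,0]}]'; python3 -m jog '[{"dp":[0,0,0],"delta_rot":[0,0,0]},{"dp":[0,0,0],"delta_rot":[0,0,0]},{"dp":[0,0,0],"delta_rot":[0,0,0]},{"dp":[0,0,0],"delta_rot":[0,0,0]},{"dp":[0,0,0],"delta_rot":[0,0,0]},{"dp":[0,0,0],"delta_rot":[0,0,0]}]' 50 70; python3 -m jog '[{"dp":[0,0,-4],"delta_rot":[0,0,0]},{"dp":[0,0,-15],"delta_rot":[0,0,0]},{"dp":[0,0,-40],"delta_rot":[0,0,0]},{"dp":[0,0,-70],"delta_rot":[0,0,0]},{"dp":[0,0,-105],"delta_rot":[0,0,0]},{"dp":[0,0,-140],"delta_rot":[0,0,0]},{"dp":[0,0,-170],"delta_rot":[0,0,0]},{"dp":[0,0,-170],"delta_rot":[0,0,0]}]'
python3 -c "
from h import *
go(.505,.013,.19,.13+np.pi/2)
"
```

```text
t: 24.7
position: [0.5798, -0.3029, 0.0699]
orientation: [0.001, -0.0, 1.0, 0.0]
wrist_force: [-0.4, 1.1, -0.1]
grip_width: 0.0801
t: 25.2
position: [0.5804, -0.3034, 0.0714]
orientation: [0.002, -0.0, 1.0, -0.0]
wrist_force: [-0.1, -0.2, 6.4]
grip_width: 0.0599
t: 25.87
position: [0.5821, -0.3048, 0.2494]
orientation: [0.006, -0.0, 1.0, -0.004]
wrist_force: [0.9, -0.4, -0.4]
grip_width: 0.0598
dp mm [ 77.  317.9   2. ] rot [-0.009  0.011 -0.13 ] | t 25.9 q6 -2.23 F [ 0.9 -0.4 -0.4] g 59.8 pos [ 582.1 -304.8  249.4]
```

```bash
python3 -m jog '[{"dp":[77,316,0],"delta_rot":[0,0,-0.13]},{"dp":[77,316,0],"delta_rot":[0,0,-0.13]},{"dp":[77,316,0],"delta_rot":[0,0,-0.13]},{"dp":[77,316,0],"delta_rot":[0,0,-0.13]},{"dp":[77,316,0],"delta_rot":[0,0,-0.13]},{"dp":[77,316,0],"delta_rot":[0,0,-0.13]},{"dp":[77,316,0],"delta_rot":[0,0,-0.13]},{"dp":[77,316,0],"delta_rot":[0,0,-0.13]}]'
python3 -m jog '[{"dp":[0,0,0],"delta_rot":[0,0,0]},{"dp":[0,0,0],"delta_rot":[0,0,0]},{"dp":[0,0,0],"delta_rot":[0,0,0]}]'
python3 -c "
from h import *
held()
x0,y0=215,130
im=cv2.resize(grab_frame('side')[y0:y0+100,x0:x0+133,::-1],None,fx=6,fy=6,interpolation=cv2.INTER_CUBIC);cv2.imwrite('pics/s7.png',im)"
```

```text
t: 26.53
position: [0.5008, 0.0156, 0.2401]
orientation: [0.001, -0.065, 0.998, 0.0]
wrist_force: [1.1, 0.1, -1.0]
grip_width: 0.0601
t: 26.78
position: [0.5026, 0.0128, 0.2405]
orientation: [0.001, -0.065, 0.998, -0.0]
wrist_force: [1.1, -0.2, -0.9]
grip_width: 0.0597
dp mm [-2.700e+00 -1.000e-01  1.065e+02] rot [-0.001  0.002  0.001] | t 26.8 q6 -1.91 F [ 1.1 -0.2 -0.9] g 59.7 pos [502.6  12.8 240.5]
[  195   123   170   264 38093] rel tcp along,across -0.0038280764532971773 -0.0006132359278716936
```

View pics/s7.png

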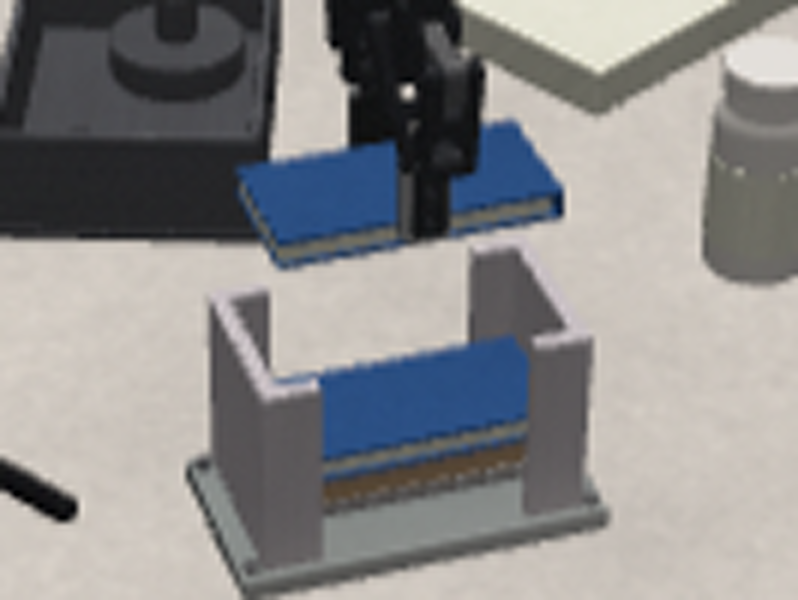

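```bash
python3 - <<'E'
from h import *
C=calibration("side");d=np.array([np.cos(.13),np.sin(.13)]);b=np.array([-d[1],d[0]]);t=np.array([.505,.013])
def q(pts,z):
    P=np.array([w("side",215+u/6-.4,130+v/6-.4,z,C)[:2] for u,v in pts])
    m=P.mean(0);print(m,"rel .505,.013 along/across",(m-t)@d*1e3,(m-t)@b*1e3,[(round((p-t)@d*1e3),round((p-t)@b*1e3)) for p in P])
q([(238,172),(515,122),(561,188),(280,246)],.1845)
q([(210,297),(515,245),(592,337),(268,397)],.109)
q([(189,466),(None or 608,507),(252,578)],.012)
print(get_state()['position'])
E
```

```text
[0.50292298 0.0056413 ] rel .505,.013 along/across -3.0134323785164723 -7.027352949752935 [(-67, 22), (62, 22), (61, -34), (-67, -38)]
[0.50392796 0.00984709] rel .505,.013 along/across -1.471723653016029 -2.987336221862043 [(-77, 39), (69, 35), (76, -44), (-74, -41)]
[ 0.47923842 -0.00740064] rel .505,.013 along/across -28.188824720048686 -16.888917943550823 [(-88, 42), (88, -48), (-84, -45)]
[0.50281531 0.0119004  0.24033305]
```

The book is now level and centred in the grip, and side-camera ranges put the jig centre at about (0.505, 0.0135). Lowering.

```bash
python3 -m jog '[{"dp":[-2.7,1,30],"delta_rot":[0,0,0]},{"dp":[-2.7,1,50],"delta_rot":[0,0,0]},{"dp":[-2.7,1,54],"delta_rot":[0,0,0]},{"dp":[-2.7,1,54],"delta_rot":[0,0,0]}]';  python3 -m jog '[{"dp":[0,0,6],"delta_rot":[0,0,0]},{"dp":[0,0,12],"delta_rot":[0,0,0]},{"dp":[0,0,16],"delta_rot":[0,0,0]},{"dp":[0,0,16],"delta_rot":[0,0,0]}]'
```

```text
t: 27.22
position: [0.5042, 0.0134, 0.1847]
orientation: [-0.001, -0.064, 0.998, 0.0]
wrist_force: [-0.0, 0.4, -1.7]
grip_width: 0.0602
t: 27.55
position: [0.505, 0.0143, 0.1699]
orientation: [0.001, -0.065, 0.998, -0.0]
wrist_force: [-0.3, 0.1, -1.5]
grip_width: 0.0602
```

```bash
python3 -m jog '[{"dp":[0,0,8],"delta_rot":[0,0,0]},{"dp":[0,0,16],"delta_rot":[0,0,0]},{"dp":[0,0,24],"delta_rot":[0,0,0]},{"dp":[0,0,30],"delta_rot":[0,0,0]},{"dp":[0,0,33],"delta_rot":[0,0,0]},{"dp":[0,0,33],"delta_rot":[0,0,0]},{"dp":[0,0,33],"delta_rot":[0,0,0]}]';  python3 -m jog '[{"dp":[0,0,1],"delta_rot":[0,0,0]},{"dp":[0,0,2],"delta_rot":[0,0,0]},{"dp":[0,0,2],"delta_rot":[0,0,0]}]'
```

```text
t: 28.13
position: [0.5052, 0.0143, 0.137]
orientation: [0.001, -0.065, 0.998, 0.0]
wrist_force: [-0.3, 0.0, -1.0]
grip_width: 0.06
t: 28.38
position: [0.5054, 0.0143, 0.1354]
orientation: [0.001, -0.065, 0.998, -0.0]
wrist_force: [0.1, -0.1, -1.0]
grip_width: 0.06
```

```bash
python3 -m jog '[{"dp":[0,0,0],"delta_rot":[0,0,0]},{"dp":[0,0,0],"delta_rot":[0,0,0]},{"dp":[0,0,0],"delta_rot":[0,0,0]},{"dp":[0,0,0],"delta_rot":[0,0,0]}]' 78; python3 -m jog '[{"dp":[0,0,-10],"delta_rot":[0,0,0]},{"dp":[0,0,-40],"delta_rot":[0,0,0]},{"dp":[0,0,-80],"delta_rot":[0,0,0]},{"dp":[0,0,-110],"delta_rot":[0,0,0]},{"dp":[0,0,-110],"delta_rot":[0,0,0]},{"dp":[0,0,-110],"delta_rot":[0,0,0]}]'
python3 -c "
from h import *
moved()
go(.4104,-.1777,.19,.115+np.pi/2)"
```

```text
t: 28.72
position: [0.5054, 0.0143, 0.1355]
orientation: [0.001, -0.065, 0.998, -0.0]
wrist_force: [-0.8, -0.6, 0.1]
grip_width: 0.0779
t: 29.22
position: [0.5064, 0.0141, 0.2483]
orientation: [0.004, -0.065, 0.998, -0.001]
wrist_force: [-0.8, 0.2, -0.1]
grip_width: 0.0781
{'bookL': 1386, 'bookR': 1313, 'top': 7}
dp mm [ 119.  -178.1    2. ] rot [-0.001  0.004  0.015] | t 29.3 q6 -1.91 F [-0.5 -0.2 -0.7] g 78.4 pos [505.2  14.3 246.2]
```

```bash
python3 -m jog '[{"dp":[119,-178,0],"delta_rot":[0,0,0.015]},{"dp":[119,-178,0],"delta_rot":[0,0,0.015]},{"dp":[119,-178,0],"delta_rot":[0,0,0.015]},{"dp":[119,-178,0],"delta_rot":[0,0,0.015]},{"dp":[119,-178,40],"delta_rot":[0,0,0.015]},{"dp":[119,-178,80],"delta_rot":[0,0,0.015]},{"dp":[119,-178,80],"delta_rot":[0,0,0.015]},{"dp":[119,-178,80],"delta_rot":[0,0,0.015]}]' 80
python3 -c "
from h import *
go(.4104,-.1777,.0175,.115+np.pi/2)
c=calibration('wrist');im=cv2.resize(grab_frame('wrist')[:,:,::-1],(800,600),interpolation=cv2.INTER_CUBIC)
d=np.array([np.cos(.115),np.sin(.115)]);b=np.array([-d[1],d[0]])
px=np.array([proj('wrist',np.r_[np.array([.4104,-.1777])+i*.065*d+j*.031*b,.022],c) for i,j in((1,1),(1,-1),(-1,-1),(-1,1))])
cv2.polylines(im,[np.int32(px/.7)],True,(0,0,255),1);cv2.imwrite('pics/w8.png',im)"
```

```text
t: 29.93
position: [0.4066, -0.1764, 0.1602]
orientation: [-0.003, -0.056, 0.998, 0.003]
wrist_force: [-1.6, 0.1, -0.3]
grip_width: 0.0801
dp mm [-4.2 -2.3 88.6] rot [ 0.007 -0.006 -0.003] | t 29.9 q6 -2.36 F [-1.6  0.1 -0.3] g 80.1 pos [ 406.6 -176.4  160.2]
```

View pics/w8.png

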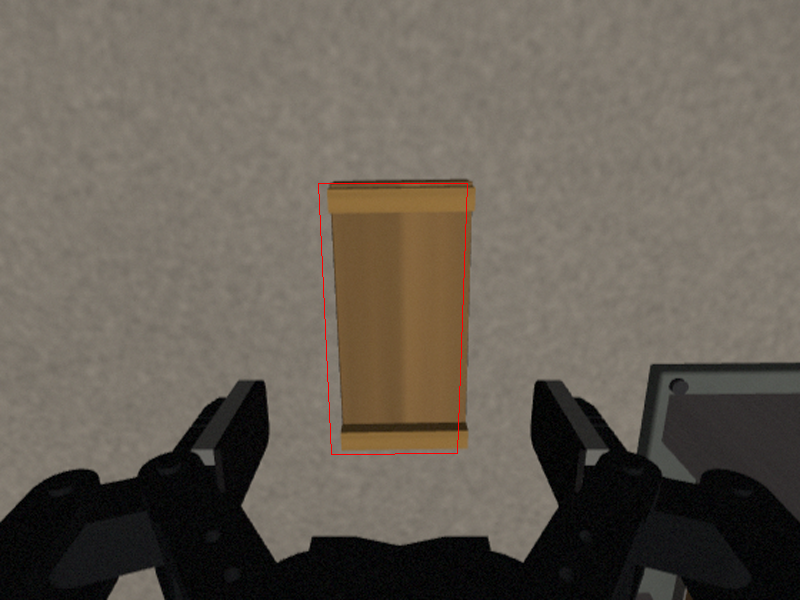

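The outline sits about 3 mm to the -y side of the board. I'll correct as I go down.

```bash
python3 -m jog '[{"dp":[0,1,30],"delta_rot":[0,0,0]},{"dp":[0,1,55],"delta_rot":[0,0,0]},{"dp":[0,1,70],"delta_rot":[0,0,0]},{"dp":[0,1,75],"delta_rot":[0,0,0]},{"dp":[0,1,75],"delta_rot":[0,0,0]},{"dp":[0,1,75],"delta_rot":[0,0,0]}]'
python3 -c "
from h import *
go(.4104,-.1752,.0175,.115+np.pi/2)"
```

```text
t: 30.48
position: [0.4112, -0.1766, 0.0911]
orientation: [0.001, -0.058, 0.998, -0.0]
wrist_force: [0.0, -0.5, -0.1]
grip_width: 0.0803
dp mm [ 0.7  1.5 19.6] rot [-0.001  0.003  0.001] | t 30.5 q6 -2.36 F [ 0.  -0.5 -0.1] g 80.3 pos [ 411.2 -176.6   91.1]
```

```bash
python3 -m jog '[{"dp":[0,1.5,8],"delta_rot":[0,0,0]},{"dp":[0,1.5,16],"delta_rot":[0,0,0]},{"dp":[0,1.5,19],"delta_rot":[0,0,0]},{"dp":[0,1.5,19],"delta_rot":[0,0,0]}]'; python3 -m jog '[{"dp":[0,0,0],"delta_rot":[0,0,0]},{"dp":[0,0,0],"delta_rot":[0,0,0]},{"dp":[0,0,0],"delta_rot":[0,0,0]},{"dp":[0,0,0],"delta_rot":[0,0,0]},{"dp":[0,0,0],"delta_rot":[0,0,0]},{"dp":[0,0,0],"delta_rot":[0,0,0]}]' 50 70; python3 -m jog '[{"dp":[0,0,-4],"delta_rot":[0,0,0]},{"dp":[0,0,-15],"delta_rot":[0,0,0]},{"dp":[0,0,-40],"delta_rot":[0,0,0]},{"dp":[0,0,-70],"delta_rot":[0,0,0]},{"dp":[0,0,-105],"delta_rot":[0,0,0]},{"dp":[0,0,-140],"delta_rot":[0,0,0]},{"dp":[0,0,-170],"delta_rot":[0,0,0]},{"dp":[0,0,-170],"delta_rot":[0,0,0]}]'
python3 -c "
from h import *
go(.5055,.0135,.19,.13+np.pi/2)
"
```

```text
t: 30.82
position: [0.4098, -0.1748, 0.0704]
orientation: [0.001, -0.058, 0.998, 0.0]
wrist_force: [0.5, -0.3, 0.5]
grip_width: 0.0795
t: 31.32
position: [0.4104, -0.1753, 0.0717]
orientation: [0.001, -0.058, 0.998, -0.0]
wrist_force: [-1.3, 0.7, 5.4]
grip_width: 0.0604
t: 31.98
position: [0.4125, -0.1771, 0.2479]
orientation: [0.005, -0.058, 0.998, -0.004]
wrist_force: [1.0, -1.7, -0.6]
grip_width: 0.0599
dp mm [-114.3  178.7    3.5] rot [-0.009  0.01  -0.015] | t 32.0 q6 -2.36 F [ 1.  -1.7 -0.6] g 59.9 pos [ 412.5 -177.1  247.9]
```

```bash
python3 -m jog '[{"dp":[-114,178,0],"delta_rot":[0,0,-0.015]},{"dp":[-114,178,0],"delta_rot":[0,0,-0.015]},{"dp":[-114,178,0],"delta_rot":[0,0,-0.015]},{"dp":[-114,178,0],"delta_rot":[0,0,-0.015]},{"dp":[-114,178,0],"delta_rot":[0,0,-0.015]},{"dp":[-114,178,0],"delta_rot":[0,0,-0.015]},{"dp":[-114,178,0],"delta_rot":[0,0,-0.015]},{"dp":[-114,178,0],"delta_rot":[0,0,-0.015]}]'
python3 -m jog '[{"dp":[0,0,15],"delta_rot":[0,0,0]},{"dp":[0,0,35],"delta_rot":[0,0,0]},{"dp":[0,0,45],"delta_rot":[0,0,0]},{"dp":[0,0,45],"delta_rot":[0,0,0]}]'
python3 -c "
from h import *
go(.5052,.014,.14,.13+np.pi/2)"
```

```text
t: 32.65
position: [0.5021, 0.0149, 0.2406]
orientation: [0.0, -0.066, 0.998, -0.0]
wrist_force: [-0.3, -1.2, -0.5]
grip_width: 0.0595
t: 32.98
position: [0.5006, 0.0137, 0.1936]
orientation: [-0.002, -0.064, 0.998, 0.001]
wrist_force: [-0.4, 1.4, -0.8]
grip_width: 0.0604
dp mm [-4.6 -0.3 -0.4] rot [ 0.001 -0.003 -0.002] | t 33.0 q6 -1.91 F [-0.4  1.4 -0.8] g 60.4 pos [500.6  13.7 193.6]
```

```bash
python3 -m jog '[{"dp":[-3.5,0.5,3],"delta_rot":[0,0,0]},{"dp":[-3.5,0.5,3],"delta_rot":[0,0,0]},{"dp":[-3.5,0.5,3],"delta_rot":[0,0,0]},{"dp":[-3.5,0.5,10],"delta_rot":[0,0,0]},{"dp":[-3.5,0.5,17],"delta_rot":[0,0,0]},{"dp":[-3.5,0.5,22],"delta_rot":[0,0,0]},{"dp":[-3.5,0.5,22],"delta_rot":[0,0,0]}]'
python3 -c "
from h import *
go(.5052,.014,.095,.13+np.pi/2)"
```

```text
t: 33.57
position: [0.5052, 0.016, 0.1727]
orientation: [-0.0, -0.065, 0.998, 0.0]
wrist_force: [-0.0, 0.4, 0.3]
grip_width: 0.0595
dp mm [ 0.3 -2.  23.7] rot [ 0.001 -0.001  0.   ] | t 33.6 q6 -1.91 F [-0.   0.4  0.3] g 59.5 pos [505.2  16.  172.7]
```

Bottom is now at about 0.101, inside the walls with no contact. Down to TCP 0.149.

```bash
python3 -m jog '[{"dp":[0,-1.5,6],"delta_rot":[0,0,0]},{"dp":[0,-1.5,12],"delta_rot":[0,0,0]},{"dp":[0,-1.5,18],"delta_rot":[0,0,0]},{"dp":[0,-1.5,21],"delta_rot":[0,0,0]},{"dp":[0,-1.5,21],"delta_rot":[0,0,0]},{"dp":[0,-1.5,21],"delta_rot":[0,0,0]}]';  python3 -m jog '[{"dp":[0,0,1],"delta_rot":[0,0,0]},{"dp":[0,0,2],"delta_rot":[0,0,0]},{"dp":[0,0,2],"delta_rot":[0,0,0]}]'
```

```text
t: 34.07
position: [0.5063, 0.0143, 0.153]
orientation: [0.001, -0.065, 0.998, 0.0]
wrist_force: [-0.6, 0.1, -0.4]
grip_width: 0.0601
t: 34.32
position: [0.5065, 0.0143, 0.1513]
orientation: [0.001, -0.065, 0.998, -0.0]
wrist_force: [-0.4, -0.8, -1.3]
grip_width: 0.0599
```

```bash
python3 -m jog '[{"dp":[0,0,1],"delta_rot":[0,0,0]},{"dp":[0,0,2],"delta_rot":[0,0,0]},{"dp":[0,0,2],"delta_rot":[0,0,0]}]';python3 -m jog '[{"dp":[0,0,0],"delta_rot":[0,0,0]},{"dp":[0,0,0],"delta_rot":[0,0,0]},{"dp":[0,0,0],"delta_rot":[0,0,0]},{"dp":[0,0,0],"delta_rot":[0,0,0]}]' 78; python3 -m jog '[{"dp":[0,0,-10],"delta_rot":[0,0,0]},{"dp":[0,0,-40],"delta_rot":[0,0,0]},{"dp":[0,0,-80],"delta_rot":[0,0,0]},{"dp":[0,0,-100],"delta_rot":[0,0,0]},{"dp":[0,0,-100],"delta_rot":[0,0,0]},{"dp":[0,0,-100],"delta_rot":[0,0,0]},{"dp":[0,0,-100],"delta_rot":[0,0,0]}]'
python3 -c "
from h import *
go(.465,.4134,.19,.13+np.pi/2)
a=cv2.resize(grab_frame('side')[160:240,235:335,::-1],None,fx=5,fy=5,interpolation=cv2.INTER_CUBIC)
b=cv2.resize(grab_frame('side')[112:172,205:270,::-1],None,fx=4.5,fy=4.5,interpolation=cv2.INTER_CUBIC)
v=np.zeros((400,800,3),np.uint8);v[:400,:500]=a;v[:b.shape[0],500:500+b.shape[1]]=b;cv2.imwrite('pics/s9.png',v)"
```

```text
t: 34.57
position: [0.5063, 0.0143, 0.1491]
orientation: [0.001, -0.065, 0.998, -0.0]
wrist_force: [-0.1, -0.1, -0.8]
grip_width: 0.0594
t: 34.9
position: [0.5066, 0.0142, 0.1494]
orientation: [0.001, -0.065, 0.998, -0.0]
wrist_force: [-1.1, -0.6, 0.3]
grip_width: 0.0778
t: 35.48
position: [0.5058, 0.0144, 0.2489]
orientation: [0.001, -0.065, 0.998, 0.0]
wrist_force: [0.6, 0.1, -1.1]
grip_width: 0.0776
dp mm [-11.4 400.9   4.9] rot [-0.     0.001  0.   ] | t 35.5 q6 -1.91 F [ 0.6  0.1 -1.1] g 77.6 pos [505.8  14.4 248.9]
```

View pics/s9.png

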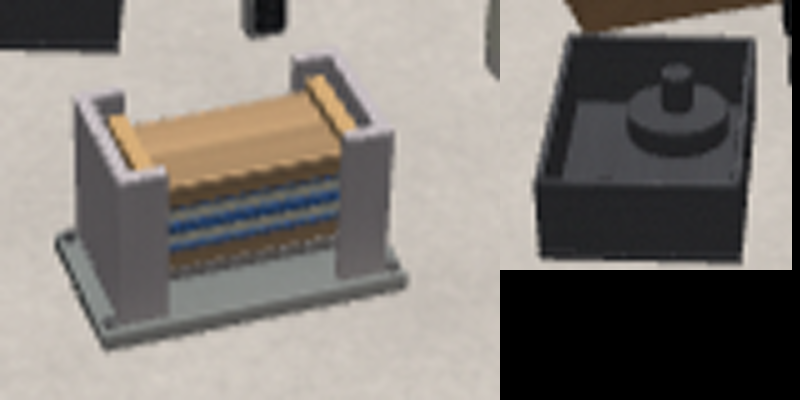

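The whole stack is square and flat in the jig, battens up. The weight stands in the tin with its knob near world (0.465, 0.413). Moving over the tin.

```bash
python3 -m jog '[{"dp":[-11,320,0],"delta_rot":[0,0,0]},{"dp":[-11,320,0],"delta_rot":[0,0,0]},{"dp":[-11,320,0],"delta_rot":[0,0,0]},{"dp":[-11,320,0],"delta_rot":[0,0,0]},{"dp":[-11,320,0],"delta_rot":[0,0,0]},{"dp":[-11,320,0],"delta_rot":[0,0,0]},{"dp":[-11,320,0],"delta_rot":[0,0,0]},{"dp":[-11,320,0],"delta_rot":[0,0,0]}]' 50
python3 -m jog '[{"dp":[0,100,10],"delta_rot":[0,0,0]},{"dp":[0,100,20],"delta_rot":[0,0,0]},{"dp":[0,100,30],"delta_rot":[0,0,0]},{"dp":[0,100,30],"delta_rot":[0,0,0]},{"dp":[0,100,30],"delta_rot":[0,0,0]},{"dp":[0,100,30],"delta_rot":[0,0,0]}]'
python3 -c "
from h import *
go(.465,.4134,.09,.13+np.pi/2)
c=calibration('wrist');np.save('cj.npy',c,allow_pickle=True)
im=grab_frame('wrist')[:,:,::-1]
im=np.clip((im/255.)**.45*255,0,255).astype(np.uint8)
im=cv2.resize(im,(800,600),interpolation=cv2.INTER_CUBIC);p=proj('wrist',[.465,.4134,.058],c)/.7;print(p);cv2.imwrite('pics/w10.png',im)"
```

```text
t: 36.25
position: [0.4739, 0.336, 0.2476]
orientation: [-0.0, -0.066, 0.998, -0.0]
wrist_force: [0.0, 0.6, -1.1]
grip_width: 0.0499
t: 36.75
position: [0.4624, 0.4314, 0.2181]
orientation: [0.0, -0.065, 0.998, -0.001]
wrist_force: [-0.8, -0.1, 0.1]
grip_width: 0.0503
dp mm [ -0.3 -18.1  74.1] rot [-0.002  0.     0.   ] | t 36.8 q6 -1.14 F [-0.8 -0.1  0.1] g 50.3 pos [462.4 431.4 218.1]
[363.55422149 306.10299236]
```

View pics/w10.png

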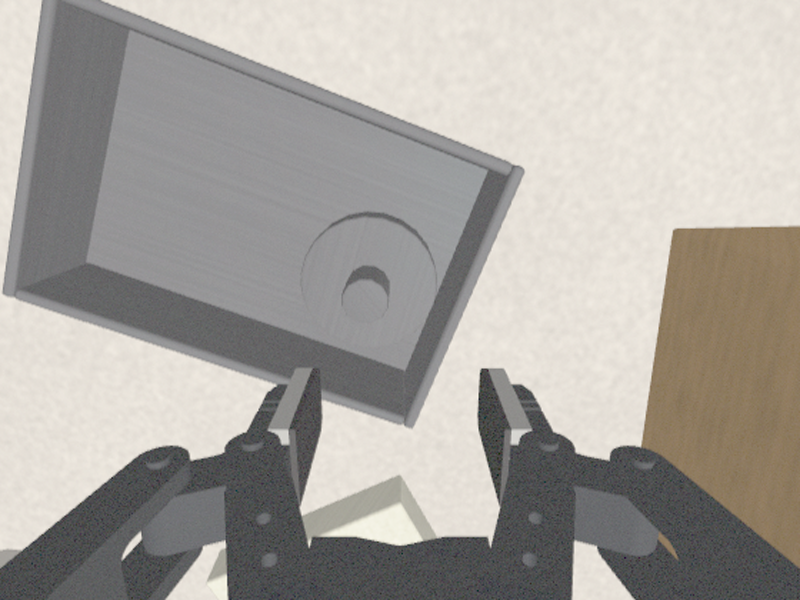

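The knob top centre is at (366,298), 8 px above the predicted (364,306).

```bash
python3 -c "
from h import *
c=np.load('cj.npy',allow_pickle=True).item()
p=w('wrist',366*.7-.15,298*.7-.15,.058,c);print(p)
go(p[0],p[1],.08,.13+np.pi/2)"
```

```text
[0.46057293 0.41401902 0.058     ]
dp mm [  4.7 -16.7  84.9] rot [-0.001  0.001 -0.001] | t 36.8 q6 -1.14 F [0.2 0.2 1. ] g 50.4 pos [462.9 431.2 218.9]
```

```bash
python3 -m jog '[{"dp":[4,-17,20],"delta_rot":[0,0,0]},{"dp":[4,-17,45],"delta_rot":[0,0,0]},{"dp":[4,-17,70],"delta_rot":[0,0,0]},{"dp":[4,-17,85],"delta_rot":[0,0,0]},{"dp":[4,-17,85],"delta_rot":[0,0,0]},{"dp":[4,-17,85],"delta_rot":[0,0,0]}]'
python3 -c "
from h import *
go(.461,.414,.052,.13+np.pi/2)"
```

```text
t: 37.3
position: [0.4615, 0.4136, 0.1342]
orientation: [0.001, -0.064, 0.998, -0.0]
wrist_force: [0.1, -0.0, 0.8]
grip_width: 0.0501
dp mm [ 0.5  0.5 28.2] rot [-0.001  0.001 -0.001] | t 37.3 q6 -1.16 F [ 0.1 -0.   0.8] g 50.1 pos [461.5 413.6 134.2]
```

```bash
python3 -m jog '[{"dp":[0,0,8],"delta_rot":[0,0,0]},{"dp":[0,0,16],"delta_rot":[0,0,0]},{"dp":[0,0,22],"delta_rot":[0,0,0]},{"dp":[0,0,26],"delta_rot":[0,0,0]},{"dp":[0,0,26],"delta_rot":[0,0,0]}]'
python3 -m jog '[{"dp":[0,0,0],"delta_rot":[0,0,0]},{"dp":[0,0,0],"delta_rot":[0,0,0]},{"dp":[0,0,0],"delta_rot":[0,0,0]},{"dp":[0,0,0],"delta_rot":[0,0,0]},{"dp":[0,0,0],"delta_rot":[0,0,0]},{"dp":[0,0,0],"delta_rot":[0,0,0]}]' 15 80
python3 -m jog '[{"dp":[0,0,-3],"delta_rot":[0,0,0]},{"dp":[0,0,-8],"delta_rot":[0,0,0]},{"dp":[0,0,-15],"delta_rot":[0,0,0]},{"dp":[0,0,-15],"delta_rot":[0,0,0]},{"dp":[0,0,-15],"delta_rot":[0,0,0]}]'
```

```text
t: 37.72
position: [0.4606, 0.4145, 0.1071]
orientation: [0.0, -0.065, 0.998, -0.0]
wrist_force: [-0.6, 1.1, -0.3]
grip_width: 0.0502
t: 38.22
position: [0.4614, 0.4147, 0.1088]
orientation: [0.001, -0.065, 0.998, -0.0]
wrist_force: [-0.9, -2.7, 5.6]
grip_width: 0.0217
t: 38.63
position: [0.4612, 0.4149, 0.1234]
orientation: [0.001, -0.065, 0.998, 0.0]
wrist_force: [-0.0, -0.3, -8.5]
grip_width: 0.0217
```

```bash
python3 -m jog '[{"dp":[0,0,-20],"delta_rot":[0,0,0]},{"dp":[0,0,-50],"delta_rot":[0,0,0]},{"dp":[0,0,-80],"delta_rot":[0,0,0]},{"dp":[0,0,-110],"delta_rot":[0,0,0]},{"dp":[0,0,-137],"delta_rot":[0,0,0]},{"dp":[0,0,-137],"delta_rot":[0,0,0]},{"dp":[0,0,-137],"delta_rot":[0,0,0]}]'
python3 -c "
from h import *
go(.505,.014,.206,.13+np.pi/2)"
```

```text
t: 39.22
position: [0.4615, 0.4152, 0.2613]
orientation: [0.003, -0.065, 0.998, 0.001]
wrist_force: [0.8, -0.6, -10.3]
grip_width: 0.0213
dp mm [   9.  -403.4    0.7] rot [0.001 0.005 0.   ] | t 39.2 q6 -1.16 F [  0.8  -0.6 -10.3] g 21.3 pos [461.5 415.2 261.3]
```

```bash
python3 -m jog '[{"dp":[5,-25,0],"delta_rot":[0,0,0]},{"dp":[9,-60,0],"delta_rot":[0,0,0]},{"dp":[9,-95,0],"delta_rot":[0,0,0]},{"dp":[9,-130,0],"delta_rot":[0,0,0]},{"dp":[9,-165,0],"delta_rot":[0,0,0]},{"dp":[9,-200,0],"delta_rot":[0,0,0]},{"dp":[9,-235,0],"delta_rot":[0,0,0]},{"dp":[9,-270,0],"delta_rot":[0,0,0]}]'
python3 -m jog '[{"dp":[0,-35,0],"delta_rot":[0,0,0]},{"dp":[0,-70,0],"delta_rot":[0,0,0]},{"dp":[0,-100,0],"delta_rot":[0,0,0]},{"dp":[0,-122,0],"delta_rot":[0,0,0]},{"dp":[0,-133,0],"delta_rot":[0,0,0]},{"dp":[0,-133,0],"delta_rot":[0,0,0]},{"dp":[0,-133,0],"delta_rot":[0,0,0]},{"dp":[0,-133,0],"delta_rot":[0,0,0]}]'
python3 -c "
from h import *
go(.505,.014,.16,.13+np.pi/2)"
```

```text
t: 39.88
position: [0.4852, 0.1442, 0.2568]
orientation: [-0.002, -0.065, 0.998, -0.0]
wrist_force: [-0.0, -0.6, -8.3]
grip_width: 0.0212
t: 40.55
position: [0.5033, 0.015, 0.2587]
orientation: [-0.0, -0.065, 0.998, 0.001]
wrist_force: [-0.8, -0.1, -8.1]
grip_width: 0.0211
dp mm [-1.6 -1.3 44.7] rot [ 0.001 -0.001  0.001] | t 40.5 q6 -1.91 F [-0.8 -0.1 -8.1] g 21.1 pos [503.3  15.  258.7]
```

```bash
python3 -m jog '[{"dp":[-2,-1,15],"delta_rot":[0,0,0]},{"dp":[-2,-1,35],"delta_rot":[0,0,0]},{"dp":[-2,-1,50],"delta_rot":[0,0,0]},{"dp":[-2,-1,58],"delta_rot":[0,0,0]},{"dp":[-2,-1,58],"delta_rot":[0,0,0]},{"dp":[-2,-1,58],"delta_rot":[0,0,0]}]'
python3 -m jog '[{"dp":[0,0,1.5],"delta_rot":[0,0,0]},{"dp":[0,0,3],"delta_rot":[0,0,0]},{"dp":[0,0,4.5],"delta_rot":[0,0,0]},{"dp":[0,0,6],"delta_rot":[0,0,0]},{"dp":[0,0,6],"delta_rot":[0,0,0]}]'
python3 -m jog '[{"dp":[0,0,1.5],"delta_rot":[0,0,0]},{"dp":[0,0,3],"delta_rot":[0,0,0]},{"dp":[0,0,4.5],"delta_rot":[0,0,0]},{"dp":[0,0,6],"delta_rot":[0,0,0]},{"dp":[0,0,6],"delta_rot":[0,0,0]}]'
```

```text
t: 41.05
position: [0.5062, 0.0141, 0.2021]
orientation: [0.001, -0.066, 0.998, 0.0]
wrist_force: [-0.1, -0.5, -7.1]
grip_width: 0.0211
t: 41.47
position: [0.5064, 0.0132, 0.1962]
orientation: [0.001, -0.065, 0.998, -0.0]
wrist_force: [0.6, -0.4, -9.0]
grip_width: 0.0215
t: 41.88
position: [0.5067, 0.0132, 0.1904]
orientation: [0.001, -0.065, 0.998, -0.0]
wrist_force: [-1.1, -0.2, -3.4]
grip_width: 0.0211
```

Contact: the platform is starting to take the load. Following it down.

```bash
python3 -m jog '[{"dp":[0,0,1.5],"delta_rot":[0,0,0]},{"dp":[0,0,3],"delta_rot":[0,0,0]},{"dp":[0,0,4.5],"delta_rot":[0,0,0]},{"dp":[0,0,4.5],"delta_rot":[0,0,0]}]'
python3 -m jog '[{"dp":[0,0,1.5],"delta_rot":[0,0,0]},{"dp":[0,0,3],"delta_rot":[0,0,0]},{"dp":[0,0,3],"delta_rot":[0,0,0]}]'
python3 -m jog '[{"dp":[0,0,1],"delta_rot":[0,0,0]},{"dp":[0,0,1],"delta_rot":[0,0,0]}]'
```

```text
t: 42.22
position: [0.5067, 0.0132, 0.1856]
orientation: [0.001, -0.065, 0.998, -0.0]
wrist_force: [-0.0, -0.5, -4.1]
grip_width: 0.0213
t: 42.47
position: [0.5067, 0.0132, 0.1826]
orientation: [0.001, -0.065, 0.998, -0.0]
wrist_force: [0.1, -1.4, -3.5]
grip_width: 0.0215
t: 42.63
position: [0.5067, 0.0132, 0.1819]
orientation: [0.001, -0.065, 0.998, -0.0]
wrist_force: [-0.3, -0.2, -2.5]
grip_width: 0.0214
```

```bash
python3 -m jog '[{"dp":[0,0,1],"delta_rot":[0,0,0]},{"dp":[0,0,2],"delta_rot":[0,0,0]},{"dp":[0,0,2],"delta_rot":[0,0,0]}]'
python3 -m jog '[{"dp":[0,0,0],"delta_rot":[0,0,0]},{"dp":[0,0,0],"delta_rot":[0,0,0]},{"dp":[0,0,0],"delta_rot":[0,0,0]},{"dp":[0,0,0],"delta_rot":[0,0,0]}]' 50
python3 -m jog '[{"dp":[0,0,-5],"delta_rot":[0,0,0]},{"dp":[0,0,-20],"delta_rot":[0,0,0]},{"dp":[0,0,-60],"delta_rot":[0,0,0]},{"dp":[0,0,-100],"delta_rot":[0,0,0]},{"dp":[0,0,-120],"delta_rot":[0,0,0]},{"dp":[0,0,-120],"delta_rot":[0,0,0]},{"dp":[0,0,-120],"delta_rot":[0,0,0]},{"dp":[0,0,-120],"delta_rot":[0,0,0]}]'
python3 -c "
from h import *
a=cv2.resize(grab_frame('side')[150:230,235:315,::-1],None,fx=5,fy=5,interpolation=cv2.INTER_CUBIC)
b=cv2.resize(grab_frame('side')[::,::,::-1],(560,420))[60:360,160:560]
v=np.zeros((400,800,3),np.uint8);v[:400,:400]=a;v[:300,400:]=b;cv2.imwrite('pics/s11.png',v)"
```

```text
t: 42.88
position: [0.5069, 0.0132, 0.1818]
orientation: [0.001, -0.065, 0.998, -0.0]
wrist_force: [-7.3, 0.9, 13.9]
grip_width: 0.021
t: 43.22
position: [0.5067, 0.0133, 0.1798]
orientation: [0.001, -0.065, 0.998, -0.0]
wrist_force: [-0.7, 0.2, 0.2]
grip_width: 0.0502
t: 43.88
position: [0.5057, 0.0134, 0.2989]
orientation: [0.0, -0.065, 0.998, 0.0]
wrist_force: [0.0, -0.2, -0.8]
grip_width: 0.0497
```

View pics/s11.png

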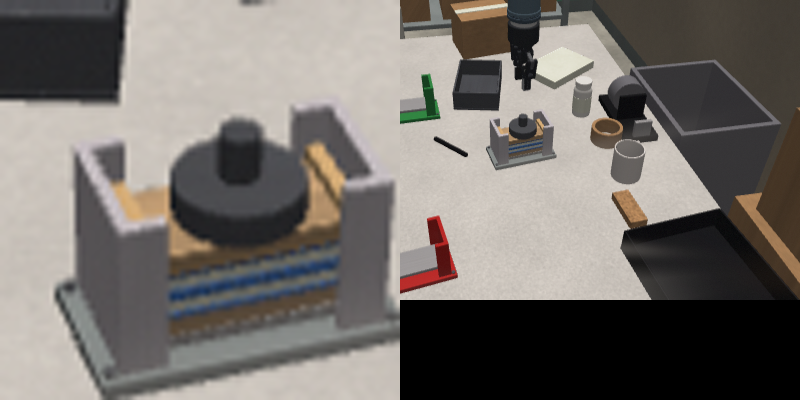

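The weight stands flat between the battens. The stack has dropped about 3.5 px, which is roughly 12 mm, and the force rose sharply at the predicted stop height. Mug, glue and tape are where they were. Handing in.

```bash
python3 -c "
from station import *
print(hand_in())"
```

```text
the job is handed in; nothing more can be done
None
```

The press stack is made up in the aluminium jig and was handed in at about 44 s. From bottom to top it is the plain board, the two books that were there, the batten board with battens up, and the press weight between the battens.

**Last checks:**
- **Stack and weight:** the last picture shows everything flat and square in the pocket.
- **Platform:** it is fully down. I met a firm stop (14 N) at the expected height, and the stack sank about 3.5 px in the picture, roughly 12 mm.
- **Clear of the work:** the gripper is open and clear, and the wrist force reads close to zero.
- **Mug, glue jar and tape roll:** I saw no sign that they moved, judging by eye only.

**What went wrong:** on the first try, the second book's end landed on the jig's end wall. The wrist force reached about 65 N, below the 120 N limit. That happened because my wrist-camera reading of where the book sat in the grip was 3 to 4 mm out, which disagreed with the side camera. The book tilted in the grip, so I laid it level on the table, gripped it again and placed it cleanly.

I found the weight with the cameras, not by feeling across the tin's floor.

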